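# Unlock and open the ejector guard, then fit the pusher plate

### The arm

A 7-joint arm with a two-finger parallel gripper is mounted at the origin on the work surface. World frame = base frame: x ahead of the robot, y to its left, z up, the work surface at z = 0. Lengths are in mm, angles in rad, forces in N, time in s.
With the tool pointing down it reaches from about 400 to 850 mm from the base axis. Payload 4.5 kg.
Tool frame: the origin (TCP) lies at the very end of the fingers, on their centre line; the grasp point (between the pads) lies 19 mm behind it; x points along the fingers, y is the direction in which the jaws open and shut, and the axes are right-handed (so a half turn about x gives the same grasp; the last joint's range is limited). The gripper opens to 88 mm and grips with 3 to 60 N. Pads are 18 mm wide; open, the fingers measure 123 mm over their backs; the gripper's body (75 mm by 187 mm) begins 45 mm behind the grasp point.
Start: joints at [1.36, 0.689, -0.195, 1.565, 0.157, 0.902, -0.215], TCP at [151.505, -606.383, 238.743] pointing down, gripper open.
Joint ranges: [-3.01, 3.01], [-0.46, 2.08], [-1.47, 1.51], [0.13, 2.56], [-1, 4.14], [0.04, 2.09], [-2.66, 2.66]. Speed limits (rad/s): [2.57, 2.57, 3.14, 3.14, 3.14, 3.14, 3.14].

### API

Orientations are given as a unit quaternion [w, x, y, z].
In Python, from cell import * gives the robot as it stands.
- The arm moves only by the tool arm_command, never from a script. Its arguments are lists of equal length, an entry for each row: "travel": the shift along the tool's x, y, z in m, a list of three; "rot": the turn, a rotation vector about the tool's x, y, z in rad, a list of three; "fingers": the opening, from 0 (shut) to 1 (fully open). In form: {"travel": [[tx, ty, tz], ...], "rot": [[wx, wy, wz], ...], "fingers": [fingers, ...]}. A call has 1 to 10 rows; each row is the pose to reach, as a shift and turn from the pose commanded when the call began, along the tool's axes at that moment; what a row does not reach only later rows make up. A row lasts 1/12 s, in which the tool goes at most 41.7 mm and 7.16 degrees, less where a joint would pass 70% of its speed; a pose out of reach is approached as far as the arm can. A call with a gripper value outside its range is refused whole. The fingers move at their own pace and stop on an object; "force" is the grip in N (left out, the last holds). Time passes only in rows, so rows that repeat a pose let the fingers close. It gives the time, the measured TCP pose, the force and the opening at its end, in the units of the state.
- get_obs(): the state, without advancing time (a new reading comes with each control period).
- read_camera(name): name is "scene" or "top" or "wrist"; returns (picture, depth): 480x640x3 uint8, blue, green, red; 480x640 float32, mm along the optical axis (not along the pixel's ray), 0 where there is no reading.
- camera_model(name): a dict with "fx", "fy", "cx", "cy" (pixels), "position" and "orientation" of the camera in the world; the wrist camera has in their place "tool_from_camera" (4x4, takes a point from camera to tool coordinates, whose origin is the TCP and whose axes are the tool frame's). Camera axes: x right, y down, z forward; pixel columns grow to the right and rows downward; lengths in mm; the calibration is good to about 2 mm. A picture is of the moment at which its call begins: read the wrist's pose just before it. camera_model takes no time and is no camera call.
- close_job(): hands the job in, once; it reports no verdict.
The state is a dict: "time_s": time; "joints": joint angles; "joint_vel": joint speeds; "joint_efforts": joint torques, N m; "ee_pos": TCP position; "orientation": TCP orientation; "contact_force": force on the tool from outside, world axes, zero at the start; "moment": the same for the moment, N m; "opening": opening from 0.0 (shut) to 1.0 (fully open).
Only numpy, scipy, OpenCV 4.12 (cv2) and the standard library are available. Lean on these libraries where they do the work, as an engineer would, in place of code of your own. Each camera call takes 0.05 s, during which the arm holds its last target.

### The job

Open the ring ejector's guard: pull out its spring plunger knob and slide the cover all the way along until the plunger drops back in and locks it open. Then pick up the pusher plate and lower it over the two locating pins that were under the cover, down until it lies flush on the platen; lower it, do not drop it. Leave the red button unpressed and the ring, cap, weight and dish where they are.

Things in the scene. Friction and masses are not known exactly. Their poses are not given: they have to be found in the camera images.
- ejector: The ring ejector: a fixed grey housing about 210 x 400 mm, 60 mm high, carrying a steel platen whose top is 80 mm above its underside. Origin: centre of the underside. z up; y along its long side, the way the cover opens; x points away from the side with the sloping apron and knob (roughly away from the robot). Position and yaw vary.
- cover (a joint): The sliding aluminium cover (m): 0 closed and locked, about 0.170 fully open (end stop 0.172). Slides along the ejector's +y with 2 to 4 N of friction. 150 mm long in y; its flat top, 116 mm above the ejector's underside, reaches from 60 mm in front of the pin line to 80 mm behind it; in front of that a 62 mm apron slopes down towards -x at 35 degrees.
- bow (a point): Middle of the crossbar of the guard bow, a 10 mm round steel bar that stands on the cover and moves with it. The crossbar runs along y for 132 mm, 100 mm straight above the knob's grip point and 5 mm behind it; its posts stand 66 mm to either side. It bars a gripper that comes straight down on the knob: come along the knob's own leaning axis.
- plunger (a joint): Pull of the spring index plunger on the cover (m): 0 fully in, 0.016 fully out. Spring: 6 N at 0, 10 N at 0.016. Its pin sits 10 mm deep in a hole of the front rail: with less than 0.010 of pull the cover cannot move. Between the two holes it rides on the rail (about 0.010); let go with the cover at 0.1685 or more, it drops into the second hole by itself.
- knob_grip (a point): Middle of the plunger's black round knob, 32 mm in diameter, 36 mm long. Its z axis is the plunger's axis and the way to pull: it leans 35 degrees from vertical towards the ejector's -x. Its y axis is the cover's opening direction. Below the knob: 8 mm of stem, then a collar 22 mm in diameter; the apron's face is 45 mm below this point. It travels with the cover.
- seat (a point): Middle of the platen's top between the two locating pins, under the closed cover; axes as the ejector's. The steel pins, 12 mm in diameter, 22 mm tall, with tapered tips, stand 50 mm to either side along y. Rails 29 mm tall run along y, 51 mm in front (-x) and 65 mm behind (+x). With the cover open its nearest edge is 95 mm away in +y.
- pusher: The loose pusher plate, about 0.5 kg: aluminium, 80 (x) x 140 (y) x 10 mm, with a 40 x 40 mm steel block 45 mm tall on its middle (top 55 mm above the underside) to grip it by. Two 15 mm through holes on its y axis, 50 mm to either side of the middle. Origin: centre of the underside, z up. Lies flat on the mat; fits the pins either way round.
- red_button (a joint): The ejector's large red push button (m pressed; 0.006 is fully down), low beside the -y end of the housing, 235 mm from the ejector's origin along -y and 30 mm along +x. Leave it unpressed.
- core_ring: Bystander: bright chrome core ring, 100 mm outside diameter, 40 mm tall, thin wall, on the mat; origin centre of underside. It may have swapped places with the pusher plate.
- cap: Bystander: black bakelite cap, 72 mm in diameter, 33 mm tall; origin centre of underside.
- weight: Bystander: squat brass weight with a knob, 64 mm in diameter, 56 mm tall; origin centre of underside.
- dish: Bystander: frosted glass dish, 110 mm in diameter, 28 mm tall; origin centre of underside.

How it is judged:
By the outcome, as a careful person would: the job done as asked, in the order asked, and still so for the second after the job is handed in, with the robot touching nothing.
It also fails if it takes over 54 s, if anything falls off the work surface, if the arm or the gripper's body presses on something with over 40 N, if the wrist force passes 120 N, or if a joint passes its speed limit or range.

## Working session

There is one attempt and no reset: what is moved stays moved. The work goes in short steps, Python scripts to look and compute and a tool call to move; the robot and the scene stay as the last step left them, time stands still between calls to the robot, and variables do not carry over. Pictures are saved under pics/ and viewed, and the job is handed in when it is done.

Besides the shell and the picture viewer there is one more tool, called as a command line: name --argument value ..., lists and objects as JSON in quotes. arm_command: Moves the arm, as the interface text tells. Its arguments: {"type":"object","properties":{"travel":{"type":"array","items":{"type":"array","items":{"type":"number"}}},"rot":{"type":"array","items":{"type":"array","items":{"type":"number"}}},"fingers":{"type":"array","items":{"type":"number"}},"force":{"type":"number"}},"required":["travel","rot","fingers"]}

```bash
ls; mkdir -p pics; python3 - <<'E'
from cell import *
import cv2,numpy as np
o=get_obs();print(o)
for n in ["scene","top","wrist"]:
    p,d=read_camera(n); cv2.imwrite(f"pics/{n}0.png",p); np.save(f"pics/{n}0.npy",d); print(n,camera_model(n))
E
```

```text
pics
{'time_s': 0.0, 'joints': array([ 1.3597953 ,  0.69000957, -0.19449695,  1.56636347,  0.15730112,
        0.90251644, -0.21509502]), 'joint_vel': array([ 0.00056738,  0.00023084, -0.00078004,  0.00052805,  0.00164129,
       -0.00095371,  0.00040493]), 'joint_efforts': array([ 3.31159363e-04, -5.27571845e+01, -1.26696132e+00, -1.53434050e+01,
       -5.26464405e-02,  6.50269838e-03,  1.59306910e-04]), 'ee_pos': array([ 151.25913662, -605.74702521,  237.88847595]), 'orientation': array([-0.08570198, -0.70167783, -0.08702218,  0.70194767]), 'contact_force': array([-0.44563241, -0.82600893,  1.33679469]), 'moment': array([-0.00219555, -0.0048171 , -0.0049421 ]), 'opening': 0.9985155595332721}
scene {'fx': 543.8807141966747, 'fy': 543.8807141966747, 'cx': 322.5345244549257, 'cy': 242.5848352793669, 'position': array([1144.1362528 ,  131.08691447, 1121.31795077]), 'orientation': array([-0.18782696,  0.64086807,  0.71163599, -0.21813614])}
top {'fx': 593.1030050656008, 'fy': 593.1030050656008, 'cx': 316.87170536011706, 'cy': 227.7641269438954, 'position': array([ 407.48803756,   63.44349175, 1423.40940766]), 'orientation': array([ 0.02048523, -0.70032   ,  0.71303925, -0.02659471])}
wrist {'fx': 383.8177697584273, 'fy': 383.8177697584273, 'cx': 320.4342837321964, 'cy': 246.63296213661732, 'tool_from_camera': array([[-2.92140419e-04, -2.67639213e-01,  9.63519157e-01,
        -1.46135537e+02],
       [ 9.99999537e-01,  8.05488326e-04,  5.26943903e-04,
         8.10589503e-01],
       [-9.17134284e-04,  9.63518865e-01,  2.67638853e-01,
        -6.87854703e+01],
       [ 0.00000000e+00,  0.00000000e+00,  0.00000000e+00,
         1.00000000e+00]])}
```

View pics/scene0.png

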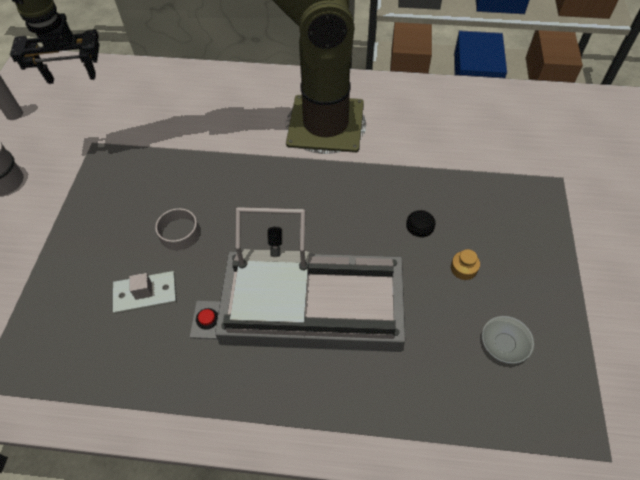

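View pics/top0.png

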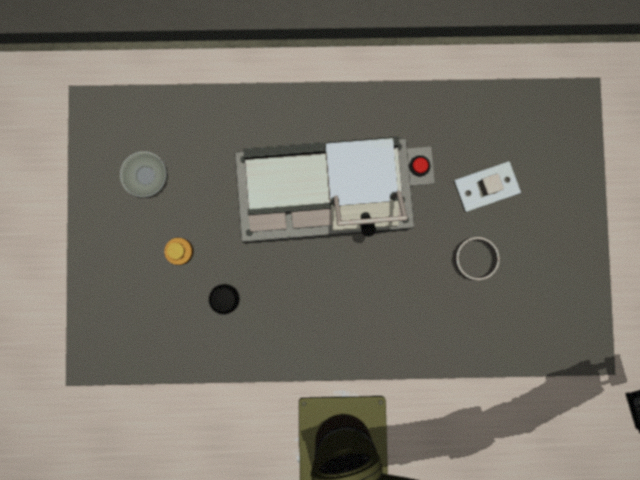

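The scene and top views both show the ejector mid-mat, with the cover closed at the −y end. In the top view, the knob is near (367,226), the button at (420,165), the pusher at (488,186), and the ring at (477,258).

```bash
cat > h.py <<'E'
import numpy as np,cv2
from scipy.spatial.transform import Rotation as R
from cell import *
def Rq(q): return R.from_quat([q[1],q[2],q[3],q[0]])
def cam(n,ob=None):
    m=camera_model(n)
    if n=="wrist":
        T=np.eye(4);T[:3,:3]=Rq(ob['orientation']).as_matrix();T[:3,3]=ob['ee_pos'];T=T@m['tool_from_camera']
    else:
        T=np.eye(4);T[:3,:3]=Rq(m['orientation']).as_matrix();T[:3,3]=m['position']
    return m,T
def cloud(n,d,ob=None):
    m,T=cam(n,ob); v,u=np.mgrid[:480,:640]
    P=np.stack([(u-m['cx'])/m['fx']*d,(v-m['cy'])/m['fy']*d,d],-1)
    W=P@T[:3,:3].T+T[:3,3]; W[d==0]=np.nan; return W
def proj(n,p,ob=None):
    m,T=cam(n,ob); c=(np.asarray(p,float)-T[:3,3])@T[:3,:3]
    return np.stack([c[...,0]/c[...,2]*m['fx']+m['cx'],c[...,1]/c[...,2]*m['fy']+m['cy']],-1)
def ray(n,u,v,z,ob=None):
    m,T=cam(n,ob); r=T[:3,:3]@np.array([(u-m['cx'])/m['fx'],(v-m['cy'])/m['fy'],1]); return T[:3,3]+r*(z-T[2,3])/r[2]
E
python3 - <<'E'
from h import *
for n,box in [("top",(225,120,440,255)),("top",(445,150,530,220)),("scene",(200,195,420,355))]:
    p=cv2.imread(f"pics/{n}0.png"); x0,y0,x1,y1=box; c=p[y0:y1,x0:x1]; s=min(780//(x1-x0),580//(y1-y0)); cv2.imwrite(f"pics/crop_{n}{x0}.png",cv2.resize(c,None,fx=s,fy=s,interpolation=cv2.INTER_CUBIC)); print(n,box,s)
d=np.load("pics/top0.npy"); W=cloud("top",d)
for u,v in [(250,100),(360,170),(285,183),(300,235),(367,226),(420,165),(493,185),(467,193),(470,200),(385,220)]: print(u,v,W[v,u].round(1))
d=np.load("pics/scene0.npy"); W=cloud("scene",d)
for u,v in [(100,250),(270,290),(350,295),(275,236),(140,286),(165,295),(270,211)]: print('s',u,v,W[v,u].round(1))
E
```

```text
top (225, 120, 440, 255) 3
top (445, 150, 530, 220) 8
scene (200, 195, 420, 355) 3
250 100 [817.9 207.8  -2.1]
360 170 [621.1 -46.7 119.5]
285 183 [599.7 121.6  85.8]
300 235 [482.3  89.9  60.9]
367 226 [493.7 -55.7 157.2]
420 165 [ 646.  -197.8   26. ]
493 185 [ 590.7 -360.1   58.6]
467 193 [ 579.8 -313.8    2.8]
470 200 [ 562.  -318.7    9.2]
385 220 [499.1 -83.7 244.8]
s 100 250 [ 488.7 -502.9    5.2]
s 270 290 [617.2 -48.8 120.9]
s 350 295 [591.8 117.7  82.9]
s 275 236 [505.  -52.9 156.5]
s 140 286 [ 605.2 -350.    61.3]
s 165 295 [ 597.4 -307.7   12.1]
s 270 211 [504.4 -55.6 244.8]
```

View pics/crop_top225.png

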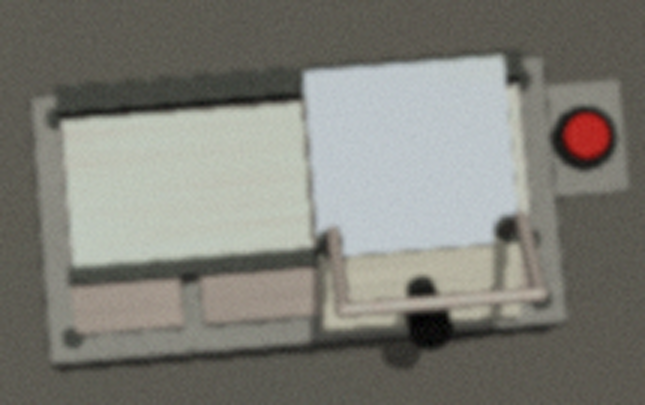

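View pics/crop_scene200.png

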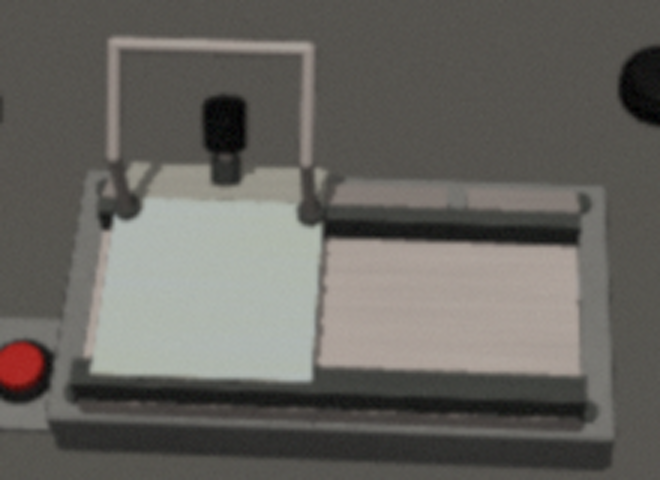

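View pics/crop_top445.png

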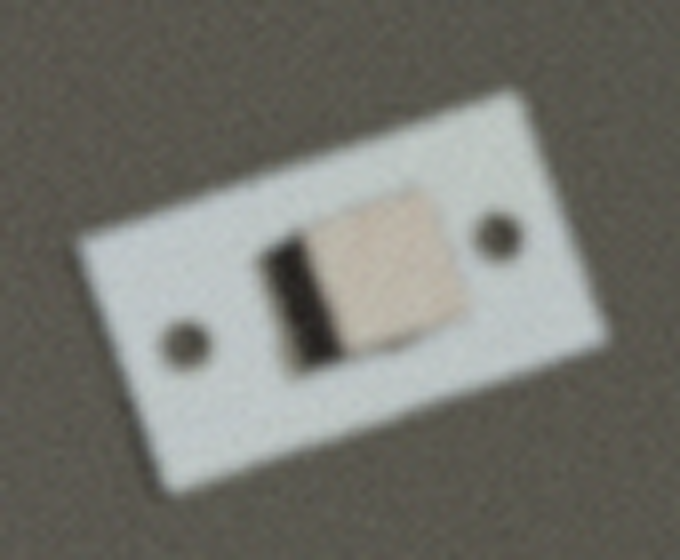

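```bash
cat > fit.py <<'E'
from h import *
from scipy.optimize import least_squares
T=lambda x,y:(225+(x+.5)/3-.5,120+(y+.5)/3-.5)
S=lambda x,y:(200+(x+.5)/3-.5,195+(y+.5)/3-.5)
# params: x,y,yaw,z0, pinline x sx, cover centre y sy, knob x kx, knob z kz, knob y
obs=[]
H=lambda a,b:(lambda p:(a*105,b*200,60))
C=lambda a,b:(lambda p:(p[4]+a,p[5]+b*75,116))
B=lambda b:(lambda p:(p[6]+5,p[8]+b*66,p[7]+100))
for f,t,s in [(H(1,1),(33,97),(612,440)),(H(1,-1),(540,57),(50,422)),(H(-1,-1),(565,320),(88,173)),(H(-1,1),(55,362),(607,186)),
  (C(80,1),(303,70),(313,382)),(C(80,-1),(503,55),(92,374)),(C(-60,-1),(519,242),None),(C(-60,1),(318,257),(325,197)),
  (B(1),(340,307),(312,46)),(B(-1),(546,294),(112,43))]:
    if t: obs.append(("top",f,T(*t)))
    if s: obs.append(("scene",f,S(*s)))
btn=lambda p:(30,-235,p[9])
obs+= [("top",btn,T(585,136)),("scene",btn,S(20,365))]
s=np.sin(np.radians(35));c=np.cos(np.radians(35))
ktop=lambda p:(p[6]-18*s,p[8],p[7]+18*c)
def world(p,q):
    cy,sy=np.cos(p[2]),np.sin(p[2]); q=np.array(q); return np.array([p[0]+cy*q[0]-sy*q[1],p[1]+sy*q[0]+cy*q[1],p[3]+q[2]])
# camera calibration offsets: allow 2D pixel shift per camera with prior
def res(p):
    r=[]
    for n,f,m in obs:
        o=p[10:12] if n=="top" else p[12:14]
        r+=list(proj(n,world(p,f(p)))+o-m)
    return np.r_[r,(p[3]-2)/3,p[10:14]/1.0]
p0=np.array([590,40,.06,2,0,-85,-100,150,-85,30,0,0,0,0.])
if __name__=="__main__":
    q=least_squares(res,p0,loss='soft_l1'); p=q.x; print(p.round(3)); print(q.fun[:-5].reshape(-1,2).round(1).tolist())
    np.save("p.npy",p)
    print("grip",world(p,(p[6],p[8],p[7])),"seat",world(p,(p[4],p[5],80)))
    for n in("top","scene"):
        print(n,proj(n,world(p,(p[6],p[8],p[7]))),proj(n,world(p,ktop(p))))
E
python3 fit.py
```

```text
Traceback (most recent call last):
  File "fit.py", line 30, in <module>
    q=least_squares(res,p0,loss='soft_l1'); p=q.x; print(p.round(3)); print(q.fun[:-5].reshape(-1,2).round(1).tolist())
  File "fit.py", line 26, in res
    r+=list(proj(n,world(p,f(p)))+o-m)
            ~~~~^^^^^^^^^^^^^^^^^
  File "h.py", line 17, in proj
    m,T=cam(n,ob); c=(np.asarray(p,float)-T[:3,3])@T[:3,:3]
        ~~~^^^^^^
  File "h.py", line 6, in cam
    m=camera_model(n)
ValueError: time passes only in moves, steps and waits
```

```bash
sed -i 's/^def cam(n/CM={}\ndef cm(n):\n    if n not in CM: CM[n]=camera_model(n)\n    return CM[n]\ndef cam(n/; s/    m=camera_model(n)$/    m=cm(n)/' h.py; python3 fit.py
```

```text
[ 5.87702e+02  3.31170e+01  6.80000e-02  3.91000e-01  1.26470e+01
 -8.45180e+01 -9.94440e+01  1.41834e+02 -8.41420e+01  3.02800e+00
  3.47000e-01 -6.23000e-01  4.53000e-01 -2.85000e-01]
[[-1.3, -1.0], [1.6, 0.7], [1.1, -2.1], [-1.8, 0.5], [1.5, -0.2], [-0.9, -0.6], [-1.6, 0.7], [-0.6, -0.2], [-0.4, 0.7], [0.1, -0.1], [-0.1, 0.0], [-0.0, 0.2], [0.5, -0.2], [0.1, 0.6], [-0.1, 2.3], [1.1, 0.5], [-0.9, 0.2], [-1.9, -0.8], [0.7, -0.4], [-0.2, 6.1], [2.3, -1.4]]
grip [494.21062837 -57.5929186  142.22416518] seat [606.06757423 -50.34460688  80.39053736]
top [367.23582953 226.23813504] [368.31733288 230.55481359]
scene [274.20018638 235.42353321] [274.03670692 227.66115472]
```

```bash
cat >> h.py <<'E'
def ex(p): # ejector axes
    y=p[2]; return np.array([np.cos(y),np.sin(y),0]),np.array([-np.sin(y),np.cos(y),0])
def tool_tilt(yaw,lean): # x forward, y=ejector y
    return R.from_euler('z',yaw)*R.from_matrix(np.array([[np.sin(lean),0,np.cos(lean)],[0,1,0],[-np.cos(lean),0,np.sin(lean)]]))
def delta(pos,rot,ob=None):
    ob=ob or get_obs(); R0=Rq(ob['orientation'])
    t=R0.inv().apply(np.asarray(pos)-ob['ee_pos'])/1000; w=(R0.inv()*rot).as_rotvec()
    print("travel",t.round(4).tolist(),"rot",w.round(4).tolist(),"dist",np.linalg.norm(t).round(3),"deg",np.degrees(np.linalg.norm(w)).round(1))
    return t,w
E
python3 - <<'E'
from h import *
p=np.load("p.npy"); o=get_obs(); print(Rq(o['orientation']).as_matrix().round(3))
L=np.radians(35); Rt=tool_tilt(p[2],L); a=Rt.as_matrix()[:,0]
g=np.array([494.2,-57.6,142.2]); 
for s in(1,):
    tgt=g-a*110; print(tgt); delta(tgt,Rt,o); delta(tgt,Rt*R.from_rotvec([np.pi,0,0]),o)
E
```

```text
[[-0.     0.242 -0.97 ]
 [ 0.001 -0.97  -0.242]
 [-1.    -0.001  0.   ]]
[431.25265286 -61.8906434  232.30672487]
travel [0.0064, -0.4599, -0.4034] rot [-2.8347, -0.0812, 0.8941] dist 0.612 deg 170.4
travel [0.0064, -0.4599, -0.4034] rot [0.1708, 0.6095, 0.0553] dist 0.612 deg 36.4
```

arm_command --travel '[[0,-0.03,-0.027],[0.001,-0.06,-0.054],[0.001,-0.09,-0.081],[0.002,-0.12,-0.108],[0.002,-0.15,-0.135],[0.002,-0.18,-0.162],[0.003,-0.21,-0.189],[0.003,-0.24,-0.216],[0.004,-0.27,-0.243],[0.004,-0.3,-0.27]]' --rot '[[0.01,0.04,0.004],[0.02,0.08,0.008],[0.03,0.12,0.011],[0.05,0.16,0.015],[0.06,0.2,0.018],[0.07,0.24,0.022],[0.08,0.28,0.025],[0.09,0.32,0.029],[0.1,0.36,0.033],[0.11,0.4,0.037]]' --fingers '[1,1,1,1,1,1,1,1,1,1]'

```text
time_s: 0.98
ee_pos: [341.0, -248.6, 235.0]
orientation: [0.042, 0.833, 0.05, -0.55]
contact_force: [2.0, -0.1, -0.6]
opening: 1.002
```

```bash
python3 - <<'E'
from h import *
p=np.load("p.npy"); o=get_obs(); print(o['joints'].round(3),o['ee_pos'])
L=np.radians(35); Rt=tool_tilt(p[2],L); a=Rt.as_matrix()[:,0]
g=np.array([494.2,-57.6,142.2]); tgt=g-a*110
delta(tgt,Rt*R.from_rotvec([np.pi,0,0]),o)
E
```

```text
[ 1.157  0.453 -0.598  2.392 -0.293  0.066 -0.504] [ 340.96660591 -248.64177341  234.97505332]
travel [0.0446, -0.1736, -0.1044] rot [0.0605, 0.2075, 0.0164] dist 0.207 deg 12.4
```

arm_command --travel '[[0,0,0],[0,0,0],[0,0,0],[0,0,0],[0,0,0]]' --rot '[[0.12,0,0],[0.24,0,0],[0.36,0,0],[0.48,0,0],[0.6,0,0]]' --fingers '[1,1,1,1,1]'

```text
time_s: 1.4
ee_pos: [340.8, -249.8, 234.7]
orientation: [-0.208, 0.807, -0.116, -0.54]
contact_force: [0.1, -0.6, 0.5]
opening: 0.998
```

```bash
python3 - <<'E'
from h import *
o=get_obs(); print(o['joints'].round(3),o['ee_pos'],Rq(o['orientation']).as_matrix().round(3))
E
```

```text
[ 1.128  0.447 -0.549  2.389 -0.588  0.079 -0.806] [ 340.76770209 -249.84886552  234.72349446] [[ 0.389 -0.412 -0.824]
 [ 0.038 -0.886  0.462]
 [-0.92  -0.211 -0.329]]
```

arm_command --travel '[[0,0,0],[0,0,0],[0,0,0],[0,0,0],[0,0,0],[0,0,0],[0,0,0],[0,0,0],[0,0,0],[0,0,0]]' --rot '[[-0.125,0,0],[-0.25,0,0],[-0.375,0,0],[-0.5,0,0],[-0.62,0,0],[-0.75,0,0],[-0.87,0,0],[-1,0,0],[-1.12,0,0],[-1.24,0,0]]' --fingers '[1,1,1,1,1,1,1,1,1,1]'

```text
time_s: 2.23
ee_pos: [340.7, -249.9, 234.7]
orientation: [0.304, 0.776, 0.223, -0.506]
contact_force: [-0.4, -0.6, 0.8]
opening: 0.997
```

arm_command --travel '[[0,0,0],[0,0,0],[0,0,0],[0,0,0],[0,0,0],[0,0,0],[0,0,0],[0,0,0],[0,0,0],[0,0,0]]' --rot '[[-0.125,0,0],[-0.25,0,0],[-0.375,0,0],[-0.5,0,0],[-0.62,0,0],[-0.75,0,0],[-0.87,0,0],[-1,0,0],[-1.12,0,0],[-1.24,0,0]]' --fingers '[1,1,1,1,1,1,1,1,1,1]'

```text
time_s: 3.07
ee_pos: [340.6, -250.0, 234.7]
orientation: [0.698, 0.455, 0.475, -0.283]
contact_force: [0.2, 0.1, -0.2]
opening: 1.002
```

```bash
python3 - <<'E'
from h import *
p=np.load("p.npy"); 
o=get_obs(); print(o['joints'].round(3),o['ee_pos'],Rq(o['orientation']).as_matrix().round(3))
L=np.radians(35); Rt=tool_tilt(p[2],L); a=Rt.as_matrix()[:,0]
g=np.array([494.2,-57.6,142.2]); tgt=g-a*110
delta(tgt,Rt,o)
E
```

```text
[ 1.25   0.48  -0.737  2.385  0.634  0.095  0.448] [ 340.61256122 -250.00029865  234.68250411] [[ 0.389  0.827  0.406]
 [ 0.037  0.426 -0.904]
 [-0.921  0.367  0.135]]
travel [0.0445, 0.1543, -0.1335] rot [-1.1891, -0.1908, 0.1155] dist 0.209 deg 69.3
```

arm_command --travel '[[0.0045,0.0154,-0.0134],[0.009,0.031,-0.027],[0.0134,0.046,-0.04],[0.018,0.062,-0.053],[0.022,0.077,-0.067],[0.027,0.093,-0.08],[0.031,0.108,-0.093],[0.036,0.123,-0.107],[0.04,0.139,-0.12],[0.0445,0.1543,-0.1335]]' --rot '[[-0.12,-0.019,0.012],[-0.24,-0.038,0.023],[-0.36,-0.057,0.035],[-0.48,-0.076,0.046],[-0.6,-0.095,0.058],[-0.71,-0.114,0.069],[-0.83,-0.134,0.081],[-0.95,-0.153,0.092],[-1.07,-0.172,0.104],[-1.19,-0.191,0.1155]]' --fingers '[1,1,1,1,1,1,1,1,1,1]'

```text
time_s: 3.9
ee_pos: [434.5, -58.7, 233.7]
orientation: [0.848, 0.166, 0.494, -0.092]
contact_force: [-0.3, -0.4, -0.4]
opening: 1.003
```

```bash
cat > look.py <<'E'
from h import *
import sys
def look(tag):
    o=get_obs(); pic,d=read_camera("wrist"); cv2.imwrite(f"pics/w{tag}.png",pic); np.save(f"pics/w{tag}.npy",d)
    import pickle; pickle.dump(o,open(f"pics/w{tag}.pkl","wb")); return o,pic,d
E
python3 - <<'E'
from look import *
p=np.load("p.npy"); 
o,pic,d=look("1"); print(o['time_s'],o['joints'].round(3),o['ee_pos'],Rq(o['orientation']).as_matrix().round(3))
L=np.radians(35); Rt=tool_tilt(p[2],L); a=Rt.as_matrix()[:,0]
g=np.array([494.2,-57.6,142.2]); tgt=g-a*110
delta(tgt,Rt,o); print(proj("wrist",g,o),proj("wrist",g-18*a,o))
E
```

```text
3.9 [ 0.764  0.6   -1.153  2.557  1.973  0.67  -0.848] [434.52747025 -58.73051625 233.7427965 ] [[ 0.494  0.32   0.808]
 [ 0.009  0.928 -0.373]
 [-0.869  0.192  0.456]]
travel [-0.0004, -0.0043, -0.0021] rot [-0.4398, -0.0873, 0.045] dist 0.005 deg 25.8
[324.87151102 251.28721923] [323.4565039  257.03317243]
```

View pics/w1.png

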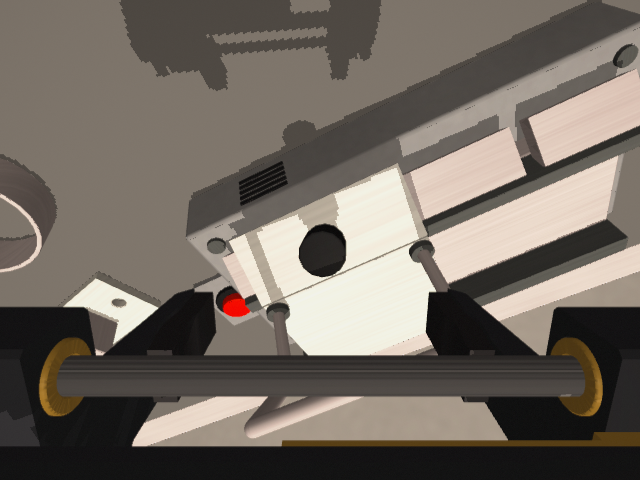

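arm_command --travel '[[0.005,-0.001,-0.0005],[0.01,-0.002,-0.001],[0.015,-0.003,-0.0015],[0.02,-0.004,-0.002],[0.025,-0.0043,-0.002],[0.025,-0.0043,-0.002]]' --rot '[[-0.11,-0.022,0.011],[-0.22,-0.044,0.022],[-0.33,-0.065,0.034],[-0.44,-0.087,0.045],[-0.44,-0.087,0.045],[-0.44,-0.087,0.045]]' --fingers '[1,1,1,1,1,1]'

```text
time_s: 4.45
ee_pos: [460.2, -71.6, 217.7]
orientation: [0.881, -0.01, 0.473, 0.028]
contact_force: [0.8, -0.0, -0.2]
opening: 0.997
```

```bash
python3 - <<'E'
from look import *
p=np.load("p.npy"); 
o,pic,d=look("2"); print(o['time_s'],o['joints'].round(3),o['ee_pos'],Rq(o['orientation']).as_matrix().round(3))
L=np.radians(35); Rt=tool_tilt(p[2],L); a=Rt.as_matrix()[:,0]
g=np.array([494.2,-57.6,142.2]); tgt=g-a*80
delta(tgt,Rt,o); print(proj("wrist",g,o),proj("wrist",g-18*a,o))
E
```

```text
4.45 [ 0.901  0.871 -1.471  2.559  1.917  0.995 -0.289] [460.2014239  -71.6392552  217.72070388] [[ 0.551 -0.058  0.832]
 [ 0.039  0.998  0.044]
 [-0.834  0.008  0.552]]
travel [0.0023, 0.0115, -0.0148] rot [-0.0125, -0.0256, -0.0013] dist 0.019 deg 1.6
[340.19141494 234.34719686] [341.82290686 241.0835431 ]
```

View pics/w2.png

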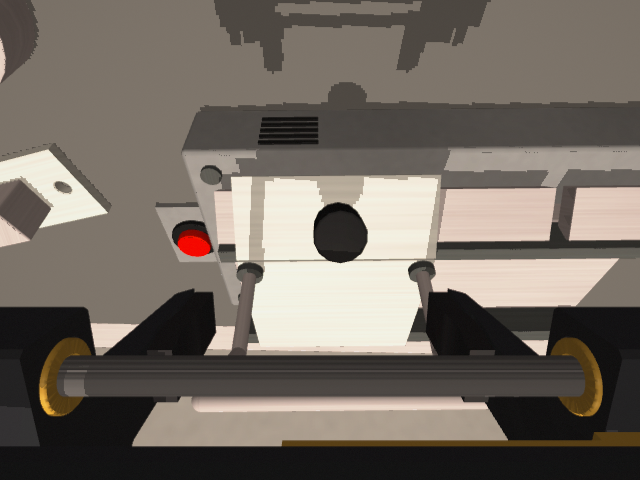

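```bash
cat > fk.py <<'E'
from h import *
from scipy.optimize import least_squares
import itertools
D=[([1.3597953,.69000957,-.19449695,1.56636347,.15730112,.90251644,-.21509502],[151.26,-605.75,237.89],[[0,.242,-.97],[.001,-.97,-.242],[-1,-.001,0]]),
([1.128,.447,-.549,2.389,-.588,.079,-.806],[340.77,-249.85,234.72],[[.389,-.412,-.824],[.038,-.886,.462],[-.92,-.211,-.329]]),
([1.25,.48,-.737,2.385,.634,.095,.448],[340.6,-250.,234.7],[[.389,.827,.406],[.037,.426,-.904],[-.921,.367,.135]]),
([.764,.6,-1.153,2.557,1.973,.67,-.848],[434.5,-58.73,233.74],[[.494,.32,.808],[.009,.928,-.373],[-.869,.192,.456]]),
([.901,.871,-1.471,2.559,1.917,.995,-.289],[460.2,-71.64,217.72],[[.551,-.058,.832],[.039,.998,.044],[-.834,.008,.552]])]
def Rz(a): c,s=np.cos(a),np.sin(a); return np.array([[c,-s,0],[s,c,0],[0,0,1]])
def Ry(a): c,s=np.cos(a),np.sin(a); return np.array([[c,0,s],[0,1,0],[-s,0,c]])
def fk(q,P,S,full=False):
    h,l1,l2,l3,a1,a2,a3,y1,y7,a0=P; M=np.eye(3);p=np.array([0,0,h]);ax=[];og=[]
    def J(v): ax.append(M@v);og.append(p.copy())
    z=np.array([0,0,1.]);y=np.array([0,1.,0])
    J(z*S[0]);M=M@Rz(S[0]*q[0]+y1); p=p+M@[a0,0,0]
    J(y);M=M@Ry(q[1])
    J(z*S[1]);M=M@Rz(S[1]*q[2]); p=p+M@[a1,0,l1]
    J(y);M=M@Ry(q[3])
    J(z*S[2]);M=M@Rz(S[2]*q[4]); p=p+M@[a2,0,l2]
    J(y);M=M@Ry(q[5])
    J(z*S[3]);p=p+M@[a3,0,l3]; M=M@Rz(S[3]*q[6]+y7)
    # tool: x=z axis, 
    t=np.stack([M[:,2],M[:,0],M[:,1]],1)
    if full:
        Jc=np.array([np.r_[np.cross(a,p-o),a] for a,o in zip(ax,og)]).T
        return p,t,Jc
    return p,t
def res(P,S,out=False):
    r=[]
    for q,p,M in D:
        a,b=fk(q,P,S); r+=list((a-p)/1.)+list((b-np.array(M)).ravel()*300)
    return np.array(r)
if __name__=="__main__":
    best=[]
    for S in itertools.product([-1,1],repeat=4):
        for y7 in(0,1.57,3.14,-1.57):
            q=least_squares(res,[300,400,350,300,0,0,0,0,y7,0],args=(S,)); best.append((q.cost,S,q.x))
    best.sort(key=lambda b:b[0])
    for b in best[:3]: print(b[0],b[1],b[2].round(3))
    print(res(best[0][2],best[0][1]).reshape(5,12).round(1))
    import pickle; pickle.dump((best[0][2],best[0][1]),open("fk.pkl","wb"))
E
python3 fk.py
```

```text
408.39017367110205 (-1, -1, -1, -1) [ 3.70125e+02  5.16690e+02  3.45193e+02  3.15245e+02 -2.11290e+01
  2.69900e+01 -2.34370e+01 -5.00000e-02 -3.18700e+00  4.16940e+01]
408.3901736711345 (-1, -1, -1, -1) [ 3.70125e+02  5.16690e+02  3.45193e+02  3.15245e+02 -2.11290e+01
  2.69900e+01 -2.34370e+01 -5.00000e-02  3.09600e+00  4.16940e+01]
408.3901736717099 (-1, -1, -1, -1) [ 3.70125e+02  5.16690e+02  3.45193e+02  3.15245e+02 -2.11290e+01
  2.69900e+01 -2.34370e+01 -5.00000e-02  3.09600e+00  4.16940e+01]
[[12.   1.5 -6.9 -0.2 -1.2 -0.4  0.3 -0.4  1.2  0.  -0.3  0. ]
 [ 8.9  5.   2.5  0.5 -2.5  1.5 -5.9  0.   0.4 -0.1  4.5 -2.8]
 [ 1.8 -0.4  3.3  0.2  0.9 -2.1 -5.8  0.2 -0.1  0.1 -2.2  5. ]
 [-2.4 -3.4 -2.6  0.1  2.9 -1.1 -7.3  0.1  0.6 -0.1 -6.3  2.4]
 [-7.  -3.7  3.7  0.4  3.7  0.1 -8.4  0.2  1.1  0.2 -7.6  0.1]]
```

```bash
python3 - <<'E'
import re
s=open('fk.py').read()
s=s.replace("h,l1,l2,l3,a1,a2,a3,y1,y7,a0=P;","h,l1,l2,l3,a1,a2,a3,y1,y7,a0,o2,o3,o4,o5,o6,b1,b2,b3=P;q=np.array(q)+[0,o2,o3,o4,o5,o6,0];")
s=s.replace("[a1,0,l1]","[a1,b1,l1]").replace("[a2,0,l2]","[a2,b2,l2]").replace("[a3,0,l3]","[a3,b3,l3]")
s=s.replace("return np.array(r)","return np.r_[r,np.array(P[10:15])*20,np.array(P[15:])/20]")
s=s.replace("0,0,0,0,y7,0]","0,0,0,0,y7,0]+[0]*8").replace("[0][1]).reshape","[0][1])[:-8].reshape").replace("in itertools.product([-1,1],repeat=4)","in [(-1,-1,-1,-1)]")
open('fk.py','w').write(s)
E
python3 fk.py
```

```text
14.088291776329633 (-1, -1, -1, -1) [ 3.42311e+02  5.57192e+02  3.49222e+02  3.09386e+02 -6.35100e+00
  2.40700e+00 -5.88000e-01 -3.00000e-02  3.12300e+00  5.51600e+00
  8.00000e-03 -7.00000e-03  3.00000e-03  7.00000e-03 -4.00000e-03
 -2.84780e+01  6.80000e-02  6.60000e-02]
14.08829177850551 (-1, -1, -1, -1) [ 3.42311e+02  5.57192e+02  3.49222e+02  3.09386e+02 -6.35100e+00
  2.40700e+00 -5.88000e-01 -3.00000e-02  3.12300e+00  5.51600e+00
  8.00000e-03 -7.00000e-03  3.00000e-03  7.00000e-03 -4.00000e-03
 -2.84780e+01  6.80000e-02  6.60000e-02]
14.088291779767632 (-1, -1, -1, -1) [ 3.42311e+02  5.57193e+02  3.49222e+02  3.09386e+02 -6.35100e+00
  2.40700e+00 -5.88000e-01 -3.00000e-02 -3.16100e+00  5.51600e+00
  8.00000e-03 -7.00000e-03  3.00000e-03  7.00000e-03 -4.00000e-03
 -2.84780e+01  6.90000e-02  6.60000e-02]
[[ 0.4  0.8  1.  -0.6 -0.2 -0.1  1.9 -0.1  0.2  0.  -1.9  0. ]
 [ 0.4  0.8  0.3 -0.2 -0.7  0.3 -1.2 -0.   0.  -0.3  1.1 -0.3]
 [ 0.1 -1.7  0.2  0.7 -0.4  0.2 -0.2  0.5  0.2  0.4  0.4  0.7]
 [-0.3  1.1 -1.2 -0.6 -0.2  0.6  0.3  0.   0.3 -0.5 -0.3 -0.8]
 [ 0.3 -0.4 -0.4  0.8  0.5 -0.4 -0.3  0.1 -0.4  0.6 -0.   0.9]]
```

```bash
cat > ik.py <<'E'
from fk import *
import pickle
P,S=pickle.load(open("fk.pkl","rb"))
LO=np.array([-3.01,-.46,-1.47,.13,-1,.04,-2.66]);HI=np.array([3.01,2.08,1.51,2.56,4.14,2.09,2.66])
def ik(pos,rot,q0,m=.0):
    M=rot.as_matrix()
    def f(q):
        a,b=fk(q,P,S); return np.r_[(a-pos)/100,R.from_matrix(M.T@b).as_rotvec()*3,.003*(q-q0)]
    return least_squares(f,np.clip(q0,LO+.01+m,HI-.01-m),bounds=(LO+m,HI-m))
E
python3 - <<'E'
from ik import *
p=np.load("p.npy");L=np.radians(35);Rt=tool_tilt(p[2],L);a=Rt.as_matrix()[:,0];g=np.array([494.2,-57.6,142.2]);ey=ex(p)[1]
rng=np.random.default_rng(0)
for name,pos in [("pre80",g-80*a),("grip",g+19*a),("pulled",g+3*a),("open",g+3*a+170*ey),("openback",g-80*a+170*ey)]:
    sols=[]
    for i in range(40):
        q0=rng.uniform(LO+.1,HI-.1); r=ik(pos,Rt,q0)
        if r.cost<2e-4: sols.append(r.x)
    print(name,len(sols)); 
    for s in sorted(sols,key=lambda s:s[4])[::max(1,len(sols)//6)]: print(s.round(2))
E
```

```text
pre80 0
grip 26
[ 0.78  1.25 -1.47  2.54  2.08  1.36 -0.25]
[ 0.78  1.25 -1.47  2.54  2.08  1.36 -0.25]
[ 0.75  1.16 -1.34  2.54  2.16  1.24 -0.34]
[ 0.63  1.   -1.01  2.54  2.38  1.02 -0.59]
[ 0.46  0.88 -0.65  2.54  2.68  0.88 -0.91]
[ 0.23  0.83 -0.24  2.54  3.06  0.83 -1.3 ]
[-0.08  0.87  0.32  2.54  3.54  0.93 -1.8 ]
pulled 23
[ 0.78  1.19 -1.47  2.56  2.06  1.32 -0.28]
[ 0.78  1.19 -1.47  2.56  2.06  1.32 -0.28]
[ 0.73  1.07 -1.27  2.56  2.19  1.16 -0.42]
[ 0.62  0.93 -0.96  2.56  2.41  0.98 -0.65]
[ 0.61  0.93 -0.94  2.56  2.44  0.96 -0.67]
[ 0.6   0.92 -0.92  2.56  2.45  0.96 -0.69]
[ 0.55  0.89 -0.83  2.56  2.53  0.92 -0.77]
[-0.22  0.91  0.6   2.56  3.76  1.04 -2.01]
open 24
[ 0.25  1.19 -1.47  2.56  1.92  1.59 -0.71]
[ 0.25  1.19 -1.47  2.56  1.92  1.59 -0.71]
[ 0.25  1.19 -1.47  2.56  1.92  1.59 -0.71]
[ 0.25  1.19 -1.47  2.56  1.92  1.59 -0.71]
[ 0.25  1.19 -1.47  2.56  1.92  1.59 -0.71]
[ 0.25  1.19 -1.47  2.56  1.92  1.59 -0.71]
openback 0
```

```bash
python3 - <<'E'
from ik import *
p=np.load("p.npy");k=-tool_tilt(p[2],np.radians(35)).as_matrix()[:,0];g=np.array([494.2,-57.6,142.2]);ey=ex(p)[1]
for lean in (35,30,28,26):
    Rt=tool_tilt(p[2],np.radians(lean));a=Rt.as_matrix()[:,0]
    for name,pos in [("pre60",g+19*a+k*65),("grip",g+19*a),("pulled",g+19*a+16*k),("mid",g+19*a+16*k+85*ey),("open",g+19*a+16*k+170*ey),("openback",g+19*a+65*k+170*ey)]:
        best=None
        for q0 in ([.2,.85,-.24,2.4,3.06,.8,-1.3],[.5,.9,-.7,2.4,2.6,.9,-.9],[-.1,.9,.3,2.4,3.5,.9,-1.8],[.8,1.2,-1.4,2.4,2,1.2,-.3]):
            r=ik(pos,Rt,np.array(q0)); 
            d=np.linalg.norm(fk(r.x,P,S)[0]-pos)
            if best is None or r.cost<best[0]: best=(r.cost,r.x,d)
        print(lean,name,round(best[2],1),best[1].round(2))
E
```

```text
35 pre60 8.0 [ 0.83  1.01 -1.47  2.56  1.97  1.14 -0.29]
35 grip 0.0 [ 0.23  0.83 -0.23  2.54  3.06  0.83 -1.31]
35 pulled 0.0 [ 0.77  1.16 -1.42  2.56  2.09  1.28 -0.31]
35 mid 6.2 [ 0.52  1.18 -1.47  2.56  1.98  1.44 -0.5 ]
35 open 1.1 [ 0.25  1.19 -1.47  2.56  1.92  1.59 -0.71]
35 openback 9.5 [ 0.25  1.01 -1.47  2.56  1.79  1.42 -0.74]
30 pre60 0.0 [ 0.82  0.99 -1.47  2.54  1.88  1.11 -0.25]
30 grip 0.0 [ 0.77  1.15 -1.39  2.47  2.    1.2  -0.22]
30 pulled 0.0 [ 0.78  1.12 -1.41  2.49  1.97  1.18 -0.23]
30 mid 0.0 [-0.32  0.78  0.28  2.53  3.37  0.71 -1.89]
30 open 0.0 [ 0.02  0.82 -0.76  2.5   2.2   0.91 -0.98]
30 openback 0.0 [ 0.01  0.69 -0.78  2.55  2.12  0.83 -0.99]
28 pre60 0.0 [ 0.83  0.98 -1.47  2.51  1.82  1.08 -0.2 ]
28 grip 0.0 [ 0.77  1.14 -1.39  2.44  1.94  1.17 -0.18]
28 pulled 0.0 [ 0.78  1.11 -1.41  2.46  1.91  1.15 -0.18]
28 mid 0.0 [ 0.53  1.11 -1.43  2.49  1.88  1.29 -0.42]
28 open 0.0 [ 0.3   1.11 -1.42  2.47  1.82  1.38 -0.59]
28 openback 0.0 [ 0.3   0.98 -1.47  2.51  1.72  1.31 -0.64]
26 pre60 0.0 [ 0.83  0.97 -1.47  2.48  1.76  1.06 -0.15]
26 grip 0.0 [ 0.77  1.13 -1.38  2.41  1.89  1.14 -0.13]
26 pulled 0.0 [ 0.78  1.09 -1.41  2.43  1.86  1.13 -0.14]
26 mid 0.0 [ 0.54  1.1  -1.42  2.46  1.83  1.25 -0.37]
26 open 0.0 [ 0.31  1.1  -1.43  2.44  1.78  1.35 -0.54]
26 openback 0.0 [ 0.31  0.97 -1.47  2.49  1.68  1.27 -0.59]
```

```bash
python3 - <<'E'
from h import *
import pickle
o=pickle.load(open("pics/w2.pkl","rb"));d=np.load("pics/w2.npy");W=cloud("wrist",d,o);p=np.load("p.npy")
Rt=tool_tilt(p[2],np.radians(35)).as_matrix();g=np.array([494.2,-57.6,142.2])
pic=cv2.imread("pics/w2.png");m=(pic.max(2)<60);m[:195]=0;m[270:]=0;m[:,:305]=0;m[:,375:]=0
ys,xs=np.nonzero(m);print(xs.min(),xs.max(),ys.min(),ys.max())
Q=(W[m]-g)@Rt; Q=Q[~np.isnan(Q[:,0])]
top=Q[Q[:,0]<np.percentile(Q[:,0],10)+3]
print("top along",np.median(top[:,0]),"y",top[:,1].min(),top[:,1].max(),"z",top[:,2].min(),top[:,2].max(),len(top),len(Q))
# apron plane & cover top in wrist
for u,v in [(290,200),(400,200),(330,310),(280,320),(390,320)]: print(W[v,u].round(1),((W[v,u]-g)@Rt).round(1))
# crossbar
print(W[404,300],W[404,400])
print('cover edges', [ (ray("wrist",u,v,116.4,o)).round(1) for u,v in [(428,262),(245,262),(441,178),(232,178)]])
E
```

```text
314 366 203 262
top along -14.697541184492286 y -15.8338196076501 14.211674274290964 z -17.642194379884685 13.448633522947501 2214 2498
[511.2 -90.4  94.2] [ 47.8 -33.8 -15.4]
[507.3 -10.7  93.9] [ 48.8  45.9 -14.4]
[617.6 -53.6 119.9] [89.  -4.4 88.3]
[636.1 -98.4 120.6] [ 97.3 -50.4 101.2]
[632.7   3.5 119.8] [100.   51.5 103.7]
[496.82367341 -79.38439085 242.91635461] [495.19124748 -34.99629206 242.92347637]
cover edges [array([549.9,  17.3, 116.4]), array([ 556.9, -124. ,  116.4]), array([468.2,   2.9, 116.4]), array([ 475. , -124.6,  116.4])]
```

```bash
cat >> h.py <<'E'
def plan(pos,rot,n,ob=None):
    t,w=delta(pos,rot,ob)
    print("T",[[float(round(x,4)) for x in t*(i+1)/n] for i in range(n)]);print("W",[[float(round(x,3)) for x in w*(i+1)/n] for i in range(n)])
E
python3 - <<'E'
from ik import *
o=get_obs();p=np.load("p.npy");k=-tool_tilt(p[2],np.radians(35)).as_matrix()[:,0];g=np.array([494.5,-58.2,139.]);Rt=tool_tilt(p[2],np.radians(30));a=Rt.as_matrix()[:,0]
pre=g+18*a+62*k; print(pre, ik(pre,Rt,o['joints']).x.round(2)); plan(pre,Rt,3,o)
E
```

```text
[467.99975121 -60.00632104 174.19896948] [ 0.8   0.96 -1.39  2.54  1.93  1.06 -0.29]
travel [0.0415, 0.0102, -0.0175] rot [-0.011, 0.0626, -0.0022] dist 0.046 deg 3.6
T [[0.0138, 0.0034, -0.0058], [0.0277, 0.0068, -0.0117], [0.0415, 0.0102, -0.0175]]
W [[-0.004, 0.021, -0.001], [-0.007, 0.042, -0.001], [-0.011, 0.063, -0.002]]
```

arm_command --travel '[[0.0138,0.0034,-0.006],[0.0277,0.007,-0.0117],[0.0415,0.0102,-0.0175],[0.0415,0.0102,-0.0175]]' --rot '[[-0.004,0.021,-0.001],[-0.007,0.042,-0.001],[-0.011,0.063,-0.002],[-0.011,0.063,-0.002]]' --fingers '[1,1,1,1]'

```text
time_s: 4.83
ee_pos: [468.8, -59.0, 174.0]
orientation: [0.865, -0.018, 0.5, 0.03]
contact_force: [0.9, -1.0, -0.6]
opening: 0.997
```

```bash
python3 - <<'E'
from ik import *
from look import look
o,_,_=look("3");p=np.load("p.npy");k=-tool_tilt(p[2],np.radians(35)).as_matrix()[:,0];g=np.array([494.5,-58.2,139.]);Rt=tool_tilt(p[2],np.radians(30));a=Rt.as_matrix()[:,0]
pre=g+18*a+62*k; print(o['ee_pos'],o['joints'].round(3),proj("wrist",g,o),proj("wrist",g+18*k,o)); delta(pre,Rt,o); plan(g+18*a,Rt,4,o)
E
```

```text
[468.81749211 -58.98112515 173.95284173] [ 0.795  0.963 -1.393  2.538  1.933  1.058 -0.296] [319.81148206 284.46090108] [319.78935476 294.93544771]
travel [-0.0007, -0.001, -0.0006] rot [0.0023, -0.0005, -0.0005] dist 0.001 deg 0.1
travel [0.0611, -0.001, 0.0048] rot [0.0023, -0.0005, -0.0005] dist 0.061 deg 0.1
T [[0.0153, -0.0003, 0.0012], [0.0306, -0.0005, 0.0024], [0.0458, -0.0008, 0.0036], [0.0611, -0.001, 0.0048]]
W [[0.001, -0.0, -0.0], [0.001, -0.0, -0.0], [0.002, -0.0, -0.0], [0.002, -0.0, -0.001]]
```

View pics/w3.png

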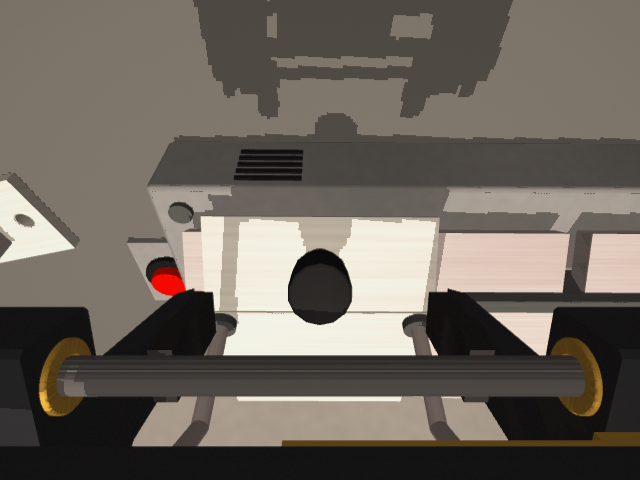

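arm_command --travel '[[0,-0.001,0],[0,-0.001,0.0],[0.012,-0.001,0.001],[0.024,-0.001,0.002],[0.036,-0.001,0.003],[0.048,-0.001,0.004],[0.061,-0.001,0.005],[0.061,-0.001,0.005]]' --rot '[[0,0,0],[0,0,0],[0,0,0],[0,0,0],[0,0,0],[0,0,0],[0,0,0],[0,0,0]]' --fingers '[0.65,0.65,0.65,0.65,0.65,0.65,0.65,0.65]' --force 45

```text
time_s: 5.55
ee_pos: [503.7, -59.2, 123.8]
orientation: [0.866, -0.018, 0.499, 0.029]
contact_force: [0.2, 0.5, 0.2]
opening: 0.654
```

```bash
python3 - <<'E'
from ik import *
from look import look
o,_,_=look("4");p=np.load("p.npy");k=-tool_tilt(p[2],np.radians(35)).as_matrix()[:,0];g=np.array([494.5,-58.2,139.]);Rt=tool_tilt(p[2],np.radians(30));a=Rt.as_matrix()[:,0]
print(o['ee_pos'],o['joints'].round(3),o['contact_force'],o['opening'],proj("wrist",g,o)); delta(g+18*a,Rt,o)
E
```

```text
[503.74030063 -59.23846495 123.82624002] [ 0.748  1.106 -1.312  2.476  2.046  1.13  -0.273] [0.21351738 0.51405802 0.19335012] 0.6537061047523038 [326.75712867 331.23067357]
travel [0.0003, 0.0017, -0.0003] rot [0.0017, 0.0008, 0.0011] dist 0.002 deg 0.1
```

View pics/w4.png

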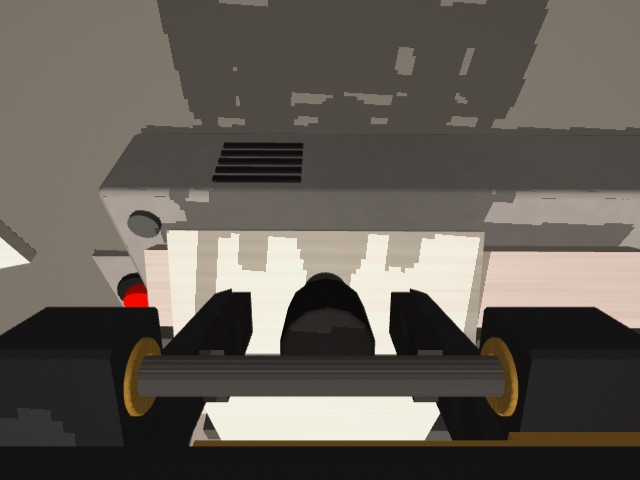

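The knob is between the pads (centre about column 328, fingers centred on 320), so I shift about 2 mm in +y and close.

arm_command --travel '[[0,0.0018,0],[0,0.0018,0],[0,0.0018,0],[0,0.0018,0],[0,0.0018,0],[0,0.0018,0]]' --rot '[[0,0,0],[0,0,0],[0,0,0],[0,0,0],[0,0,0],[0,0,0]]' --fingers '[0.5,0.3,0.2,0.2,0.2,0.2]' --force 50

```text
time_s: 6.1
ee_pos: [503.0, -57.0, 125.0]
orientation: [0.866, -0.019, 0.499, 0.03]
contact_force: [-3.5, -1.0, 6.1]
opening: 0.348
```

```bash
python3 - <<'E'
from ik import *
o=get_obs();p=np.load("p.npy");k=-tool_tilt(p[2],np.radians(35)).as_matrix()[:,0];ey=ex(p)[1]
print(o['ee_pos'],o['joints'].round(3),o['contact_force'],o['opening']); R0=Rq(o['orientation'])
print("k in tool",R0.inv().apply(k),"ey",R0.inv().apply(ey), R0.as_matrix()[:,1])
E
```

```text
[503.04371755 -57.02403855 125.02056287] [ 0.743  1.104 -1.315  2.48   2.045  1.134 -0.278] [-3.46107473 -0.97472326  6.13878671] 0.3481246167888453
k in tool [-9.96381473e-01 -2.95425546e-04 -8.49933727e-02] ey [-7.05613766e-04  9.99988250e-01  4.79611993e-03] [-0.07178925  0.99741526 -0.00301738]
```

arm_command --travel '[[-0.004,0,-0.0003],[-0.008,0,-0.0007],[-0.012,0,-0.001],[-0.0145,0,-0.0012],[-0.0145,0,-0.0012],[-0.0145,0,-0.0012]]' --rot '[[0,0,0],[0,0,0],[0,0,0],[0,0,0],[0,0,0],[0,0,0]]' --fingers '[0.2,0.2,0.2,0.2,0.2,0.2]'

```text
time_s: 6.6
ee_pos: [495.2, -57.5, 136.3]
orientation: [0.866, -0.018, 0.499, 0.03]
contact_force: [5.2, 1.7, -8.6]
opening: 0.349
```

```bash
python3 - <<'E'
from ik import *
from look import look
o,_,_=look("5");p=np.load("p.npy");k=-tool_tilt(p[2],np.radians(35)).as_matrix()[:,0];ey=ex(p)[1]
print(o['ee_pos'],o['joints'].round(3),o['contact_force'],o['opening'],"moved",(o['ee_pos']-[503.04,-57.02,125.02])@k,"Fk",o['contact_force']@k); R0=Rq(o['orientation'])
for s in (85,170): print(ik(o['ee_pos']+s*ey,R0,o['joints']).x.round(2))
E
```

```text
[495.2240645  -57.52499511 136.28903828] [ 0.752  1.073 -1.332  2.495  2.019  1.12  -0.286] [ 5.24692846  1.67257273 -8.62733554] 0.34878510927989526 moved 13.723411734775997 Fk -10.134887184473412
[ 0.5   1.08 -1.35  2.52  1.97  1.26 -0.5 ]
[ 0.26  1.09 -1.35  2.5   1.9   1.36 -0.67]
```

View pics/w5.png

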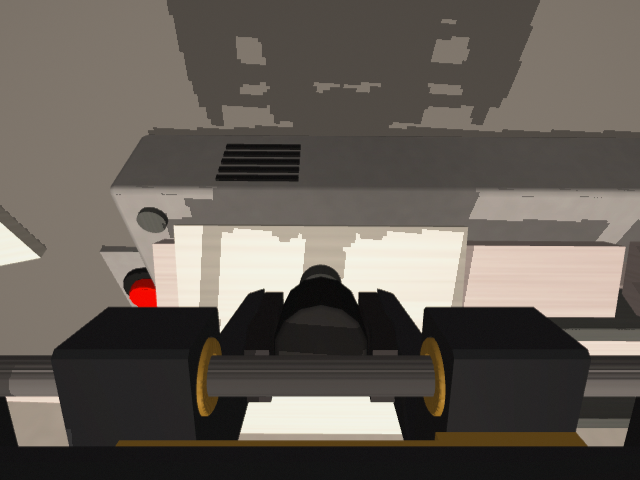

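arm_command --travel '[[0,0.004,0],[0,0.014,0],[0,0.026,0],[0,0.038,0],[0,0.05,0],[0,0.062,0],[0,0.074,0],[0,0.086,0],[0,0.098,0],[0,0.11,0]]' --rot '[[0,0,0],[0,0,0],[0,0,0],[0,0,0],[0,0,0],[0,0,0],[0,0,0],[0,0,0],[0,0,0],[0,0,0]]' --fingers '[0.2,0.2,0.2,0.2,0.2,0.2,0.2,0.2,0.2,0.2]'

```text
time_s: 7.48
ee_pos: [488.2, 51.5, 136.1]
orientation: [0.866, -0.019, 0.498, 0.028]
contact_force: [7.8, -2.6, -6.5]
opening: 0.35
```

```bash
python3 - <<'E'
from ik import *
o=get_obs();p=np.load("p.npy");k=-tool_tilt(p[2],np.radians(35)).as_matrix()[:,0];ex_,ey=ex(p)
m=o['ee_pos']-[503.04,-57.02,125.02];print(o['joints'].round(3),o['opening'],"moved k",m@k,"y",m@ey,"F k,y,x",o['contact_force']@k,o['contact_force']@ey,o['contact_force']@ex_); R0=Rq(o['orientation']);print(R0.inv().apply(ey))
E
```

```text
[ 0.414  1.084 -1.357  2.531  1.938  1.314 -0.582] 0.3501628278089539 moved k 13.379025055444 y 109.31026365354526 F k,y,x -9.70334216665138 -3.1130618050216032 7.580731103190472
[-0.00430958  0.99998911  0.00179229]
```

arm_command --travel '[[0,0.011,0],[0,0.022,0],[0,0.033,0],[0,0.044,0],[0,0.052,0],[0,0.057,0],[0,0.06,0],[0,0.062,0],[0,0.062,0]]' --rot '[[0,0,0],[0,0,0],[0,0,0],[0,0,0],[0,0,0],[0,0,0],[0,0,0],[0,0,0],[0,0,0]]' --fingers '[0.2,0.2,0.2,0.2,0.2,0.2,0.2,0.2,0.2]'

```text
time_s: 8.23
ee_pos: [484.0, 114.1, 136.3]
orientation: [0.866, -0.018, 0.498, 0.029]
contact_force: [9.3, 0.5, -7.0]
opening: 0.348
```

```bash
cat > st.py <<'E'
from ik import *
o=get_obs();p=np.load("p.npy");k=-tool_tilt(p[2],np.radians(35)).as_matrix()[:,0];ex_,ey=ex(p)
m=o['ee_pos']-[503.04,-57.02,125.02];print(o['joints'].round(3),o['opening'],"moved k",m@k,"y",m@ey,"F k,y,x",o['contact_force']@k,o['contact_force']@ey,o['contact_force']@ex_); R0=Rq(o['orientation']);print(R0.inv().apply(ey))
E
python3 st.py
```

```text
[ 0.24   1.09  -1.359  2.503  1.881  1.379 -0.692] 0.3480878924344585 moved k 13.444602708163984 y 172.0124960976836 F k,y,x -11.052567794750363 -0.12618518224190411 9.270425468576018
[-0.00224589  0.99999512  0.00217238]
```

arm_command --travel '[[0,0.001,0],[0,0.002,0],[0,0.002,0]]' --rot '[[0,0,0],[0,0,0],[0,0,0]]' --fingers '[0.2,0.2,0.2]'

```text
time_s: 8.48
ee_pos: [484.1, 114.2, 136.1]
orientation: [0.867, -0.019, 0.498, 0.027]
contact_force: [9.8, -3.8, -5.3]
opening: 0.348
```

```bash
python3 st.py
```

```text
[ 0.236  1.09  -1.358  2.502  1.879  1.383 -0.695] 0.34830566888165576 moved k 13.250175173269023 y 172.0848339390165 F k,y,x -9.788831665488155 -4.486078910722546 9.515460879264618
[-0.00618302  0.99997963  0.00158175]
```

arm_command --travel '[[0,-0.003,0],[0.003,-0.003,0.0003],[0.007,-0.003,0.0006],[0.011,-0.003,0.001],[0.0135,-0.003,0.0012],[0.0135,-0.003,0.0012]]' --rot '[[0,0,0],[0,0,0],[0,0,0],[0,0,0],[0,0,0],[0,0,0]]' --fingers '[0.2,0.2,0.2,0.2,0.2,0.2]'

```text
time_s: 8.98
ee_pos: [491.8, 113.3, 125.2]
orientation: [0.866, -0.018, 0.498, 0.029]
contact_force: [6.9, -0.7, -4.0]
opening: 0.348
```

```bash
python3 st.py
```

```text
[ 0.246  1.119 -1.341  2.488  1.913  1.385 -0.675] 0.3480969996270699 moved k -0.0460391712861499 y 170.72941612008887 F k,y,x -7.231550544574223 -1.2080447209262402 6.845314205127017
[-0.0019893   0.99999577  0.00212264]
```

arm_command --travel '[[0,0,0],[0,0,0],[-0.003,0,0],[-0.015,0,-0.001],[-0.03,0,-0.0025],[-0.045,0,-0.004],[-0.06,0,-0.005],[-0.06,0,-0.005]]' --rot '[[0,0,0],[0,0,0],[0,0,0],[0,0,0],[0,0,0],[0,0,0],[0,0,0],[0,0,0]]' --fingers '[0.65,0.65,0.65,0.65,0.65,0.65,0.65,0.65]'

```text
time_s: 9.65
ee_pos: [455.3, 111.7, 176.5]
orientation: [0.866, -0.02, 0.498, 0.032]
contact_force: [-0.7, 0.1, 1.2]
opening: 0.647
```

```bash
python3 st.py; python3 - <<'E'
from ik import *
from look import look
o,_,_=look("6"); p=np.load("p.npy"); ex_,ey=ex(p); print(o['ee_pos'],o['time_s'])
pic,d=read_camera("top"); cv2.imwrite("pics/top6.png",pic); 
c=pic[120:255,225:440];cv2.imwrite("pics/top6c.png",cv2.resize(c,None,fx=3,fy=3,interpolation=cv2.INTER_CUBIC))
q=o['joints']
for i in range(0,11):
    lean=30-max(0,(i-5))*6; pos=o['ee_pos']-ey*20*i+np.array([0,0,max(0,i-5)*10])
    r=ik(pos,tool_tilt(p[2],np.radians(lean)),q); q=r.x; print(i,lean,q.round(2),np.linalg.norm(fk(q,P,S)[0]-pos).round(1))
E
```

```text
[ 0.238  0.962 -1.409  2.553  1.78   1.313 -0.736] 0.6473002404726192 moved k 62.843930629889634 y 171.59899885402993 F k,y,x 1.3344784608237474 0.163466035697466 -0.6469949108648385
[0.0013193  0.99997403 0.00708453]
[455.34010872 111.72583133 176.45099972] 9.65
0 30 [ 0.26  0.96 -1.41  2.54  1.78  1.3  -0.72] 0.0
1 30 [ 0.32  0.96 -1.41  2.56  1.8   1.29 -0.68] 0.0
2 30 [ 0.39  0.99 -1.47  2.56  1.79  1.31 -0.62] 1.2
3 30 [ 0.46  0.99 -1.47  2.56  1.8   1.28 -0.56] 2.1
4 30 [ 0.52  0.99 -1.47  2.56  1.82  1.25 -0.51] 2.4
5 30 [ 0.59  0.99 -1.47  2.56  1.83  1.22 -0.46] 2.2
6 24 [ 0.69  0.93 -1.47  2.46  1.68  1.08 -0.23] 0.0
7 18 [ 0.76  0.9  -1.47  2.35  1.47  1.03  0.03] 0.0
8 12 [ 0.81  0.9  -1.47  2.23  1.28  1.05  0.27] 0.0
9 6 [ 0.84  0.91 -1.47  2.12  1.12  1.13  0.46] 0.0
10 0 [ 0.85  0.93 -1.47  2.01  1.    1.25  0.61] 0.0
```

View pics/w6.png

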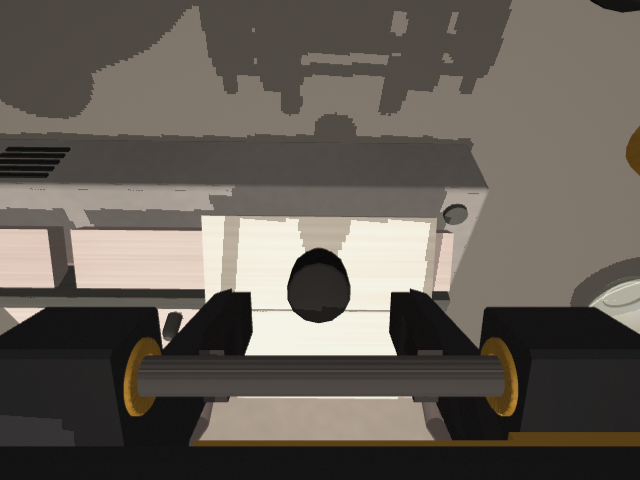

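View pics/top6c.png

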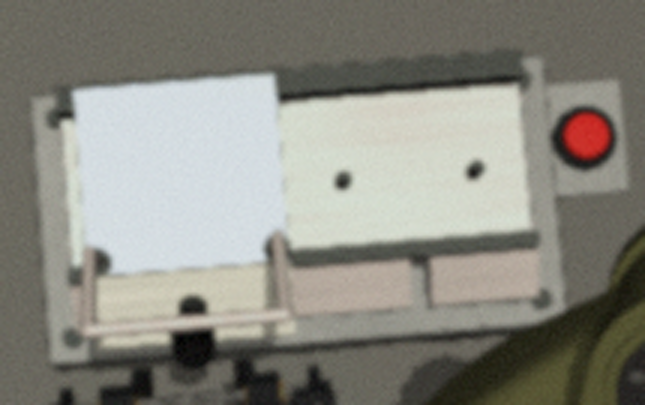

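```bash
python3 - <<'E'
from ik import *
o=get_obs(); p=np.load("p.npy"); ex_,ey=ex(p)
q=o['joints']; R0=Rq(o['orientation'])
for i in range(1,17):
    lean=30-min(2,i)-max(0,(i-8))*3.25; pos=o['ee_pos']-ey*17*i+np.array([0,0,-4*min(i,3)+max(0,i-8)*13])
    Rt=tool_tilt(p[2],np.radians(lean))
    r=ik(pos,Rt,q); q=r.x
    t=R0.inv().apply(pos-o['ee_pos'])/1000; w=(R0.inv()*Rt).as_rotvec()
    print(i,lean,q.round(2),np.linalg.norm(fk(q,P,S)[0]-pos).round(1),pos.round(0),t.round(3).tolist(),w.round(3).tolist())
E
```

```text
1 29.0 [ 0.31  0.97 -1.4   2.54  1.8   1.28 -0.67] 0.0 [457.  94. 171.] [0.003, -0.017, -0.002] [0.005, 0.02, 0.0]
2 28.0 [ 0.37  0.98 -1.4   2.54  1.8   1.25 -0.62] 0.0 [459.  77. 167.] [0.007, -0.034, -0.004] [0.005, 0.038, 0.0]
3 28.0 [ 0.41  0.99 -1.4   2.55  1.83  1.24 -0.59] 0.0 [460.  60. 163.] [0.01, -0.051, -0.006] [0.005, 0.038, 0.0]
4 28.0 [ 0.47  0.99 -1.4   2.55  1.84  1.22 -0.55] 0.0 [461.  43. 163.] [0.01, -0.068, -0.006] [0.005, 0.038, 0.0]
5 28.0 [ 0.52  0.99 -1.4   2.55  1.85  1.2  -0.51] 0.0 [462.  26. 163.] [0.01, -0.085, -0.006] [0.005, 0.038, 0.0]
6 28.0 [ 0.57  0.98 -1.39  2.55  1.87  1.17 -0.47] 0.0 [463.  10. 163.] [0.01, -0.102, -0.007] [0.005, 0.038, 0.0]
7 28.0 [ 0.63  0.98 -1.39  2.55  1.88  1.14 -0.42] 0.0 [464.  -7. 163.] [0.01, -0.119, -0.007] [0.005, 0.038, 0.0]
8 28.0 [ 0.68  0.98 -1.39  2.54  1.89  1.12 -0.37] 0.0 [465. -24. 163.] [0.01, -0.136, -0.007] [0.005, 0.038, 0.0]
9 24.75 [ 0.76  0.93 -1.39  2.47  1.76  1.01 -0.19] 0.0 [467. -41. 176.] [-0.001, -0.153, -0.0] [0.005, 0.094, 0.001]
10 21.5 [ 0.82  0.89 -1.39  2.39  1.61  0.94 -0.  ] 0.0 [468. -58. 189.] [-0.012, -0.17, 0.006] [0.005, 0.151, 0.001]
11 18.25 [ 0.88  0.86 -1.41  2.31  1.45  0.92  0.19] 0.0 [469. -75. 202.] [-0.023, -0.187, 0.013] [0.005, 0.208, 0.001]
12 15.0 [ 0.92  0.86 -1.44  2.24  1.3   0.96  0.37] 0.0 [470. -92. 215.] [-0.035, -0.204, 0.019] [0.005, 0.264, 0.001]
13 11.75 [ 0.96  0.86 -1.46  2.16  1.18  1.02  0.52] 0.0 [ 471. -109.  228.] [-0.046, -0.221, 0.025] [0.005, 0.321, 0.001]
14 8.5 [ 0.98  0.86 -1.47  2.08  1.08  1.09  0.65] 0.0 [ 472. -126.  241.] [-0.057, -0.238, 0.032] [0.005, 0.378, 0.001]
15 5.25 [ 1.    0.86 -1.47  2.    1.    1.16  0.76] 0.0 [ 474. -143.  254.] [-0.068, -0.255, 0.038] [0.005, 0.435, 0.001]
16 2.0 [ 1.    0.86 -1.47  1.93  0.94  1.25  0.85] 0.0 [ 475. -160.  267.] [-0.079, -0.272, 0.045] [0.005, 0.491, 0.002]
```

arm_command --travel '[[0.003,-0.017,-0.002],[0.007,-0.034,-0.004],[0.01,-0.051,-0.006],[0.01,-0.068,-0.006],[0.01,-0.085,-0.006],[0.01,-0.102,-0.007],[0.01,-0.119,-0.007],[0.01,-0.136,-0.007],[0.01,-0.156,-0.007],[0.01,-0.178,-0.007]]' --rot '[[0.005,0.02,0],[0.005,0.038,0],[0.005,0.038,0],[0.005,0.038,0],[0.005,0.038,0],[0.005,0.038,0],[0.005,0.038,0],[0.005,0.038,0],[0.005,0.038,0],[0.005,0.038,0]]' --fingers '[0.65,0.65,0.65,0.65,0.65,0.65,0.65,0.65,0.65,0.65]'

```text
time_s: 10.58
ee_pos: [467.9, -67.0, 161.7]
orientation: [0.856, -0.017, 0.516, 0.029]
contact_force: [0.2, -1.1, -0.4]
opening: 0.648
```

```bash
python3 - <<'E'
from ik import *
d0=np.load("pics/top0.npy")
o=get_obs(); p=np.load("p.npy"); ex_,ey=ex(p); print(o['time_s'],o['ee_pos'],o['joints'].round(3),o['contact_force'])
# pusher from top0
c=lambda x,y:(445+(x+.5)/8-.5,150+(y+.5)/8-.5)
for z in(12,):
    C=[ray("top",*c(*q),z)[:2].round(1) for q in [(78,242),(515,88),(608,340),(170,494)]];Hh=[ray("top",*c(*q),z)[:2] for q in[(187,343),(498,237)]]
    print(C,np.mean(C,0),Hh,np.mean(Hh,0),np.linalg.norm(Hh[0]-Hh[1])); v=Hh[0]-Hh[1]; print("yaw of y-axis",np.arctan2(-v[0],v[1]))
T=lambda x,y:(225+(x+.5)/3-.5,120+(y+.5)/3-.5)
Pn=[ray("top",*T(*q),103)[:2] for q in[(343,180),(475,169)]];print("pins",Pn,np.mean(Pn,0)); v=Pn[0]-Pn[1];print(np.linalg.norm(v),np.arctan2(-v[0],v[1]))
# IK for pusher & seat
yp=np.arctan2(-(Hh[0]-Hh[1])[0],(Hh[0]-Hh[1])[1])
m=np.r_[np.mean(Hh,0),200]
q=o['joints']
for nm,pos,yaw in [("seat view",np.r_[np.mean(Pn,0),260],p[2]),("push",m,yp),("push low",np.r_[m[:2],30],yp),("seat",np.r_[np.mean(Pn,0),110],p[2])]:
    for flip in (0,np.pi):
        r=ik(pos,tool_tilt(yaw+flip,0),q); print(nm,flip,r.x.round(2),np.linalg.norm(fk(r.x,P,S)[0]-pos).round(1))
E
```

```text
10.5833 [467.85843138 -66.99394071 161.69128949] [ 0.814  0.99  -1.386  2.511  1.901  1.048 -0.233] [ 0.19504637 -1.05040218 -0.41875189]
[array([ 611.1, -281.9]), array([ 655.6, -415.3]), array([ 578.7, -440.3]), array([ 534.7, -306.9])] [ 595.025 -361.1  ] [array([ 580.02243123, -313.61412867]), array([ 610.44940246, -408.39895013])] [ 595.23591684 -361.0065394 ] 99.54879687341221
yaw of y-axis 0.3106197738792877
pins [array([ 6.02723595e+02, -4.04715991e-01]), array([609.33412195, -99.43773714])] [606.02885843 -49.92122656]
99.25340470432336 0.06665186051877946
seat view 0 [ 0.64  1.02 -1.47  1.6   1.02  1.48  0.74] 0.0
seat view 3.141592653589793 [ 0.55  0.83 -1.08  1.6   0.78  1.2  -2.2 ] 0.0
push 0 [ 1.01  1.2  -1.47  1.37  1.18  1.56  1.55] 0.0
push 3.141592653589793 [ 0.97  1.08 -1.23  1.37  1.02  1.38 -1.51] 0.0
push low 0 [ 1.01  1.41 -1.37  1.44  1.39  1.41  1.48] 0.0
push low 3.141592653589793 [ 0.97  1.31 -1.18  1.44  1.25  1.24 -1.62] 0.0
seat 0 [ 0.63  1.26 -1.43  1.72  1.28  1.4   0.6 ] 0.0
seat 3.141592653589793 [ 0.52  1.04 -1.03  1.72  1.05  1.04 -2.4 ] 0.0
```

```bash
python3 - <<'E'
from ik import *
o=get_obs(); p=np.load("p.npy"); yaw=.067
q=o['joints']; R0=Rq(o['orientation'])
way=[(470,-68,190,28),(475,-68,218,25),(483,-67,244,20),(500,-65,260,15),(520,-64,262,10),(542,-63,262,5),(565,-62,262,0),(588,-61,262,0),(606,-60,262,0),(606,-60,262,0)]
T=[];Wv=[]
for x,y,z,l in way:
    pos=np.array([x,y,z]);Rt=tool_tilt(yaw,np.radians(l)); r=ik(pos,Rt,q); q=r.x; print(q.round(2),np.linalg.norm(fk(q,P,S)[0]-pos).round(1))
    T.append((R0.inv().apply(pos-o['ee_pos'])/1000).round(3).tolist());Wv.append((R0.inv()*Rt).as_rotvec().round(3).tolist())
print(T);print(Wv)
E
```

```text
[ 0.85  0.92 -1.41  2.48  1.82  0.98 -0.16] 0.0
[ 0.89  0.84 -1.44  2.39  1.61  0.91  0.02] 0.0
[ 0.9   0.8  -1.47  2.26  1.35  0.92  0.28] 0.0
[ 0.87  0.8  -1.47  2.12  1.16  1.    0.47] 0.0
[ 0.82  0.84 -1.45  1.99  1.06  1.12  0.58] 0.0
[ 0.76  0.88 -1.42  1.86  0.99  1.23  0.68] 0.0
[ 0.7   0.93 -1.39  1.72  0.94  1.35  0.76] 0.0
[ 0.67  0.94 -1.37  1.65  0.95  1.37  0.79] 0.0
[ 0.64  0.96 -1.36  1.59  0.96  1.39  0.81] 0.0
[ 0.64  0.96 -1.36  1.59  0.96  1.39  0.81] 0.0
[[-0.024, -0.001, 0.015], [-0.046, -0.001, 0.033], [-0.066, -0.001, 0.052], [-0.072, -0.0, 0.074], [-0.064, -0.0, 0.093], [-0.054, -0.001, 0.112], [-0.043, -0.001, 0.133], [-0.033, -0.002, 0.153], [-0.024, -0.002, 0.169], [-0.024, -0.002, 0.169]]
[[-0.0, -0.003, -0.001], [-0.0, 0.05, -0.001], [0.0, 0.137, -0.001], [0.0, 0.224, -0.001], [0.0, 0.311, -0.001], [0.0, 0.399, -0.001], [0.0, 0.486, -0.001], [0.0, 0.486, -0.001], [0.0, 0.486, -0.001], [0.0, 0.486, -0.001]]
```

arm_command --travel '[[-0.024,-0.001,0.015],[-0.046,-0.001,0.033],[-0.066,-0.001,0.052],[-0.072,0,0.074],[-0.064,0,0.093],[-0.054,-0.001,0.112],[-0.043,-0.001,0.133],[-0.033,-0.002,0.153],[-0.024,-0.002,0.169],[-0.024,-0.002,0.169]]' --rot '[[0,-0.003,-0.001],[0,0.05,-0.001],[0,0.137,-0.001],[0,0.224,-0.001],[0,0.311,-0.001],[0,0.399,-0.001],[0,0.486,-0.001],[0,0.486,-0.001],[0,0.486,-0.001],[0,0.486,-0.001]]' --fingers '[1,1,1,1,1,1,1,1,1,1]'

```text
time_s: 11.42
ee_pos: [608.6, -58.9, 260.7]
orientation: [0.707, -0.022, 0.707, 0.023]
contact_force: [0.3, -0.1, -0.5]
opening: 0.998
```

```bash
python3 - <<'E'
from ik import *
from look import look
o,pic,d=look("7"); print(o['time_s'],o['ee_pos'],o['joints'].round(3),Rq(o['orientation']).as_matrix().round(4)); W=cloud("wrist",d,o)
c=pic[150:330,180:460];cv2.imwrite("pics/w7c.png",cv2.resize(c,None,fx=2.8,fy=2.8,interpolation=cv2.INTER_CUBIC))
print(W[240,320],W[210,320])
E
```

```text
11.4167 [608.59098952 -58.92650882 260.70934273] [ 0.607  0.911 -1.241  1.556  0.881  1.32   0.89 ] [[ 0.000e+00 -6.430e-02  9.979e-01]
 [ 1.300e-03  9.979e-01  6.430e-02]
 [-1.000e+00  1.300e-03  1.000e-04]]
[623.94324734 -58.88212298  83.87313675] [597.75455305 -60.58581461  83.19910793]
```

View pics/w7.png

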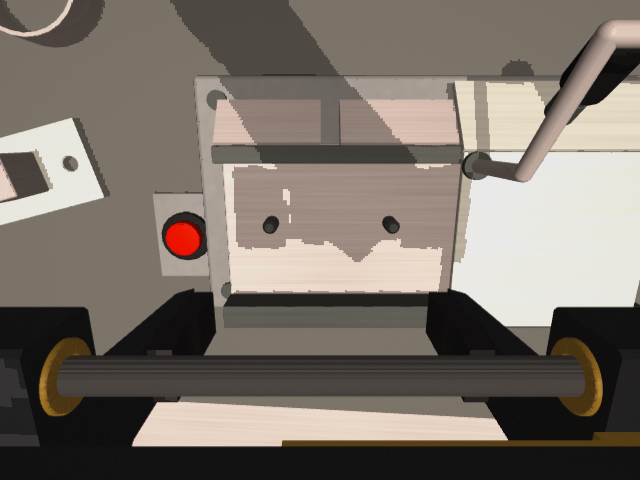

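View pics/w7c.png

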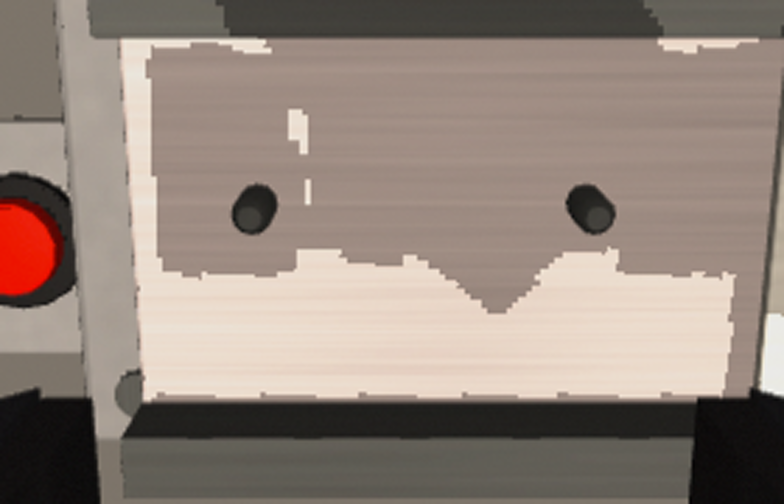

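```bash
python3 - <<'E'
from h import *
import pickle
o=pickle.load(open("pics/w7.pkl","rb"));d=np.load("pics/w7.npy")
c=lambda x,y:(180+(x+.5)/2.8-.5,150+(y+.5)/2.8-.5)
for z in (102,105):
    A=[ray("wrist",*c(*q),z,o)[:2] for q in[(598,218),(249,220)]];v=A[0]-A[1];print(z,A,np.mean(A,0),np.linalg.norm(v),np.arctan2(-v[0],v[1]))
W=cloud("wrist",d,o)
print("tips depth z",W[227:232,267:271,2].round(1),W[226:231,391:396,2].round(1))
print("mat",W[30:50,100:140,2].mean())
R0=Rq(o['orientation']);m=np.mean(A,0);print("seat in tool",R0.inv().apply(np.r_[m,83]-o['ee_pos']))
# approach pusher: view pose
pos=np.array([597,-361,190.]);Rt=tool_tilt(.31,0);delta(pos,Rt,o)
E
```

```text
102 [array([ 6.04933441e+02, -4.21900033e-01]), array([ 612.11501384, -101.54038976])] [608.52422745 -50.9811449 ] 101.37319148874643 0.07090230982027633
105 [array([604.29777846,  -1.05052108]), array([ 611.40867448, -101.17386306])] [607.85322647 -51.11219207] 100.37553710940485 0.0709023098202758
tips depth z [[106.2 106.6 106.3 106.2]
 [106.2 106.5 106.4 106. ]
 [105.7 106.5 106.  105.6]
 [106.2 106.3 107.1 106.4]
 [105.5 106.9 106.9 106. ]] [[105.5 106.  106.4 105.7 106. ]
 [106.7 106.8 106.3 105.6 106.1]
 [105.4 106.6 106.3 104.7 107.7]
 [105.9 105.2 105.5 105.8 106.6]
 [107.3 105.6 105.8 106.2 105.5]]
mat nan
seat in tool [177.71943482   7.61282973  -0.25621096]
travel [0.0703, -0.3008, -0.031] rot [-0.2457, 0.0003, -0.0013] dist 0.31 deg 14.1
```

arm_command --travel '[[0,-0.033,-0.003],[0,-0.066,-0.007],[0.01,-0.1,-0.01],[0.02,-0.135,-0.014],[0.03,-0.17,-0.017],[0.042,-0.205,-0.021],[0.054,-0.24,-0.025],[0.068,-0.275,-0.028],[0.08,-0.301,-0.031],[0.08,-0.301,-0.031]]' --rot '[[-0.03,0,0],[-0.06,0,0],[-0.09,0,0],[-0.12,0,0],[-0.15,0,0],[-0.18,0,0],[-0.21,0,0],[-0.246,0,-0.001],[-0.246,0,-0.001],[-0.246,0,-0.001]]' --fingers '[1,1,1,1,1,1,1,1,1,1]'

```text
time_s: 12.3
ee_pos: [590.0, -369.8, 178.2]
orientation: [0.696, -0.108, 0.702, 0.105]
contact_force: [-1.0, -0.5, 0.0]
opening: 0.997
```

```bash
python3 - <<'E'
from ik import *
from look import look
o,pic,d=look("8"); print(o['time_s'],o['ee_pos'],o['joints'].round(3),Rq(o['orientation']).as_matrix().round(4)); W=cloud("wrist",d,o)
c=pic[110:310,180:460];cv2.imwrite("pics/w8c.png",cv2.resize(c,None,fx=2.8,fy=2.8,interpolation=cv2.INTER_CUBIC))
E
```

```text
12.3 [ 589.95518608 -369.8112607   178.21759068] [ 0.985  1.117 -1.235  1.351  1.048  1.384  1.638] [[-0.0067 -0.2976  0.9547]
 [-0.0048  0.9547  0.2975]
 [-1.     -0.0025 -0.0078]]
```

View pics/w8c.png

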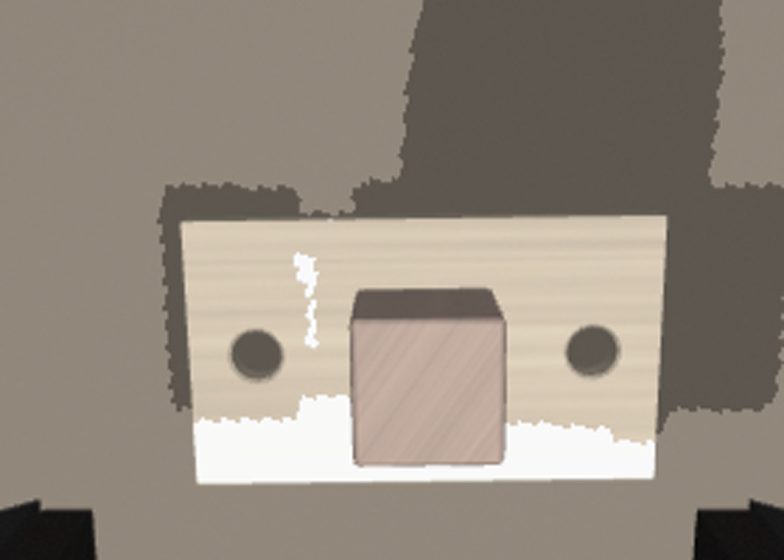

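View pics/w8.png

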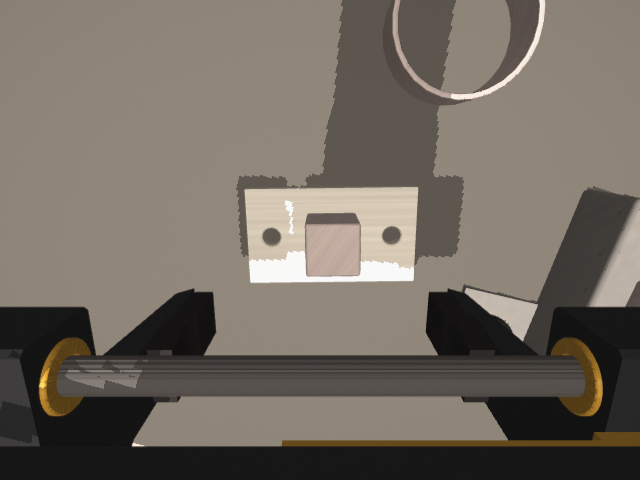

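```bash
python3 - <<'E'
from ik import *
import pickle
o=pickle.load(open("pics/w8.pkl","rb"));d=np.load("pics/w8.npy");W=cloud("wrist",d,o)
print("vel",np.abs(o['joint_vel']).max())
c=lambda x,y:(180+(x+.5)/2.8-.5,110+(y+.5)/2.8-.5)
print("plate z",np.nanmedian(W[200:212,300:380,2]),np.nanmedian(W[265:278,256:300,2]),"block",np.nanmedian(W[235:265,312:352,2]),"mat",np.nanmedian(W[295:300,300:360,2]),np.nanmedian(W[150:200,150:220,2]))
zt=np.nanmedian(W[200:212,300:380,2])
A=[ray("wrist",*c(*q),zt,o)[:2] for q in[(592,351),(257,355)]];v=A[0]-A[1];m=np.mean(A,0);yaw=np.arctan2(-v[0],v[1]);print(A,m,np.linalg.norm(v),yaw)
C=[ray("wrist",*c(*q),zt,o)[:2] for q in[(181,222),(667,216),(655,478),(197,484)]];print("corners mean",np.mean(C,0),[np.linalg.norm(C[i]-C[(i+1)%4]).round(1) for i in range(4)])
zb=zt+45;B=[ray("wrist",*c(*q),zb,o)[:2] for q in[(351,320),(505,320),(503,464),(355,466)]];print("block mean",np.mean(B,0),[np.linalg.norm(B[i]-B[(i+1)%4]).round(1) for i in range(4)])
o2=get_obs()
Rt=tool_tilt(yaw,0)
plan(np.r_[m,zt-10+70],Rt,4,o2)
plan(np.r_[m,zt-10+28],Rt,4,o2)
E
```

```text
vel 0.07031361951969588
plate z 14.096268732281032 14.181821802547972 block 59.09894698688845 mat 4.169593907057788 4.154344136948879
[array([ 578.69842624, -313.09084902]), array([ 609.63778584, -407.71480891])] [ 594.16810604 -360.40282896] 99.55369283283977 0.3160142240060567
corners mean [ 594.50398888 -360.18103792] [np.float64(139.8), np.float64(79.8), np.float64(140.6), np.float64(80.2)]
block mean [ 594.18849275 -360.42874758] [np.float64(38.8), np.float64(38.4), np.float64(38.7), np.float64(38.9)]
travel [0.1059, 0.0042, 0.0048] rot [-0.0096, -0.0047, 0.0006] dist 0.106 deg 0.6
T [[0.0265, 0.001, 0.0012], [0.0529, 0.0021, 0.0024], [0.0794, 0.0031, 0.0036], [0.1059, 0.0042, 0.0048]]
W [[-0.002, -0.001, 0.0], [-0.005, -0.002, 0.0], [-0.007, -0.004, 0.0], [-0.01, -0.005, 0.001]]
travel [0.1478, 0.0042, 0.005] rot [-0.0096, -0.0047, 0.0006] dist 0.148 deg 0.6
T [[0.037, 0.001, 0.0012], [0.0739, 0.0021, 0.0025], [0.1109, 0.0031, 0.0037], [0.1478, 0.0042, 0.005]]
W [[-0.002, -0.001, 0.0], [-0.005, -0.002, 0.0], [-0.007, -0.004, 0.0], [-0.01, -0.005, 0.001]]
```

arm_command --travel '[[0.025,0.001,0.001],[0.05,0.002,0.0024],[0.075,0.003,0.004],[0.098,0.004,0.005],[0.098,0.004,0.005],[0.098,0.004,0.005]]' --rot '[[-0.002,-0.001,0],[-0.005,-0.002,0],[-0.007,-0.004,0],[-0.01,-0.005,0],[-0.01,-0.005,0],[-0.01,-0.005,0]]' --fingers '[1,1,1,1,1,1]'

```text
time_s: 12.85
ee_pos: [597.7, -354.8, 84.8]
orientation: [0.699, -0.114, 0.696, 0.115]
contact_force: [0.9, -0.1, 0.7]
opening: 0.997
```

```bash
python3 - <<'E'
from ik import *
o=get_obs(); print(o['ee_pos'],o['joints'].round(3))
plan(np.r_[594.2,-360.4,32],tool_tilt(.316,0),4,o)
E
```

```text
[ 597.70844157 -354.80383054   84.7800625 ] [ 0.963  1.226 -1.184  1.416  1.151  1.263  1.576]
travel [0.0528, -0.0042, -0.0053] rot [0.0093, 0.0043, -0.0001] dist 0.053 deg 0.6
T [[0.0132, -0.001, -0.0013], [0.0264, -0.0021, -0.0027], [0.0396, -0.0031, -0.004], [0.0528, -0.0042, -0.0053]]
W [[0.002, 0.001, -0.0], [0.005, 0.002, -0.0], [0.007, 0.003, -0.0], [0.009, 0.004, -0.0]]
```

arm_command --travel '[[0.004,-0.004,-0.005],[0.012,-0.0042,-0.0053],[0.024,-0.0042,-0.0053],[0.036,-0.0042,-0.0053],[0.046,-0.0042,-0.0053],[0.0525,-0.0042,-0.0053],[0.0525,-0.0042,-0.0053],[0.0525,-0.0042,-0.0053]]' --rot '[[0.009,0.004,0],[0.009,0.004,0],[0.009,0.004,0],[0.009,0.004,0],[0.009,0.004,0],[0.009,0.004,0],[0.009,0.004,0],[0.009,0.004,0]]' --fingers '[1,1,1,1,1,1,0.8,0.6]'

```text
time_s: 13.52
ee_pos: [595.1, -361.7, 32.0]
orientation: [0.699, -0.111, 0.698, 0.11]
contact_force: [0.4, -0.0, 0.4]
opening: 0.874
```

```bash
python3 - <<'E'
from ik import *
o=get_obs(); print(o['ee_pos'],o['contact_force'],o['opening'])
plan(np.r_[594.2,-360.4,32],tool_tilt(.316,0),1,o)
E
```

```text
[ 595.08535141 -361.73314796   31.97718027] [ 0.42271832 -0.01198782  0.36917557] 0.8737478573528538
travel [-0.0, 0.0015, -0.0004] rot [-0.0019, 0.0011, 0.0012] dist 0.002 deg 0.1
T [[-0.0, 0.0015, -0.0004]]
W [[-0.002, 0.001, 0.001]]
```

Centred within 1.5 mm, so I close on the block.

arm_command --travel '[[0,0.0013,0],[0,0.0013,0],[0,0.0013,0],[0,0.0013,0],[0,0.0013,0],[0,0.0013,0],[0,0.0013,0]]' --rot '[[-0.001,0.001,0.001],[-0.001,0.001,0.001],[-0.001,0.001,0.001],[-0.001,0.001,0.001],[-0.001,0.001,0.001],[-0.001,0.001,0.001],[-0.001,0.001,0.001]]' --fingers '[0.5,0.35,0.3,0.3,0.3,0.3,0.3]' --force 40

```text
time_s: 14.1
ee_pos: [594.7, -360.2, 32.9]
orientation: [0.699, -0.111, 0.698, 0.111]
contact_force: [-1.3, 0.9, 1.4]
opening: 0.454
```

```bash
python3 - <<'E'
from ik import *
from look import look
o,pic,d=look("9"); print(o['ee_pos'],o['contact_force'],o['opening'],Rq(o['orientation']).as_matrix().round(4))
pos=o['ee_pos']; Rt=tool_tilt(.0705,0); R0=Rq(o['orientation'])
q=o['joints']
for x,y,z in [(594,-361,130),(607.6,-51,200),(607.6,-51,125)]:
    r=ik(np.array([x,y,z.__float__()]),Rt,q);q=r.x;print(q.round(2))
E
```

```text
[ 594.73214289 -360.17604253   32.88740339] [-1.34591046  0.90234053  1.38824338] 0.45366521146897 [[ 6.000e-04 -3.102e-01  9.507e-01]
 [ 0.000e+00  9.507e-01  3.102e-01]
 [-1.000e+00 -1.000e-04  6.000e-04]]
[ 0.97  1.15 -1.17  1.42  1.08  1.28  1.35]
[ 0.59  0.98 -1.21  1.65  0.97  1.23  0.8 ]
[ 0.56  1.07 -1.14  1.71  1.09  1.14  0.72]
```

View pics/w9.png

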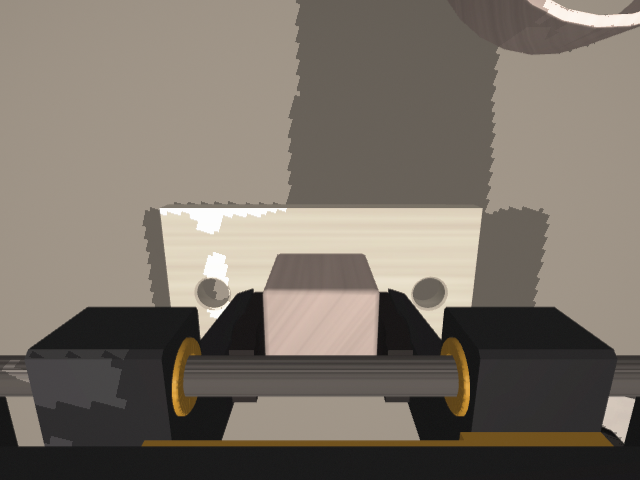

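```bash
python3 - <<'E'
from ik import *
import pickle
o=pickle.load(open("pics/w9.pkl","rb"))
A=[ray("wrist",u,v,14.1,o) for u,v in [(429,293),(213,293)]];R0=Rq(o['orientation'])
print("holes in tool",[R0.inv().apply(a-o['ee_pos']).round(1) for a in A])
o=get_obs();Rt=tool_tilt(.0709,0)
delta(np.array([608.2,-51.05,205]),Rt,o)
E
```

```text
holes in tool [array([18.8, 49.3, -0.7]), array([ 18.8, -50.4,  -0.6])]
travel [-0.1721, 0.2897, 0.1088] rot [0.2445, 0.0006, 0.0] dist 0.354 deg 14.0
```

arm_command --travel '[[-0.004,0,0],[-0.012,0,0],[-0.025,0,0],[-0.045,0,0],[-0.07,0,0],[-0.1,0,0],[-0.13,0,0],[-0.15,0,0],[-0.15,0,0]]' --rot '[[0,0,0],[0,0,0],[0,0,0],[0,0,0],[0,0,0],[0,0,0],[0,0,0],[0,0,0],[0,0,0]]' --fingers '[0.3,0.3,0.3,0.3,0.3,0.3,0.3,0.3,0.3]'

```text
time_s: 14.9
ee_pos: [597.9, -360.2, 190.4]
orientation: [0.702, -0.113, 0.695, 0.109]
contact_force: [2.1, 1.2, -4.5]
opening: 0.447
```

```bash
python3 - <<'E'
from ik import *
o=get_obs();print(o['ee_pos'],o['contact_force'],o['opening'])
plan(np.array([608.2,-51.05,185]),tool_tilt(.0709,0),10,o)
E
```

```text
[ 597.93133412 -360.19472647  190.38638584] [ 2.14136952  1.16157213 -4.5293846 ] 0.447374623040209
travel [0.0046, 0.2908, 0.1055] rot [0.2442, 0.0105, 0.0052] dist 0.309 deg 14.0
T [[0.0005, 0.0291, 0.0106], [0.0009, 0.0582, 0.0211], [0.0014, 0.0872, 0.0317], [0.0018, 0.1163, 0.0422], [0.0023, 0.1454, 0.0528], [0.0027, 0.1745, 0.0633], [0.0032, 0.2035, 0.0739], [0.0037, 0.2326, 0.0844], [0.0041, 0.2617, 0.095], [0.0046, 0.2908, 0.1055]]
W [[0.024, 0.001, 0.001], [0.049, 0.002, 0.001], [0.073, 0.003, 0.002], [0.098, 0.004, 0.002], [0.122, 0.005, 0.003], [0.146, 0.006, 0.003], [0.171, 0.007, 0.004], [0.195, 0.008, 0.004], [0.22, 0.009, 0.005], [0.244, 0.011, 0.005]]
```

arm_command --travel '[[-0.002,0.02,0.0075],[-0.004,0.05,0.018],[-0.006,0.08,0.029],[-0.006,0.11,0.04],[-0.006,0.145,0.053],[-0.006,0.18,0.065],[-0.006,0.215,0.078],[-0.006,0.25,0.091],[-0.004,0.275,0.1],[-0.002,0.291,0.1055]]' --rot '[[0.02,0,0],[0.045,0,0],[0.07,0,0],[0.095,0,0],[0.12,0,0],[0.146,0,0],[0.171,0,0],[0.2,0,0],[0.22,0,0],[0.244,0,0]]' --fingers '[0.3,0.3,0.3,0.3,0.3,0.3,0.3,0.3,0.3,0.3]'

```text
time_s: 15.73
ee_pos: [604.2, -46.5, 184.7]
orientation: [0.707, -0.026, 0.706, 0.027]
contact_force: [0.9, 1.2, -6.6]
opening: 0.451
```

arm_command --travel '[[0,0,0],[0,0,0]]' --rot '[[0,0,0],[0,0,0]]' --fingers '[0.3,0.3]'

```text
time_s: 15.9
ee_pos: [604.3, -50.2, 184.1]
orientation: [0.707, -0.027, 0.707, 0.026]
contact_force: [0.2, -0.5, -6.1]
opening: 0.447
```

```bash
cat > seat.py <<'E'
from ik import *
def tgt(z,off=(-.5,-.65),c=(607.7,-51.1),yaw=.0709):
    Rt=tool_tilt(yaw,0); M=Rt.as_matrix(); return np.r_[np.array(c)-off[0]*M[:2,1]-off[1]*M[:2,2],z],Rt
E
python3 - <<'E'
from seat import *
o=get_obs();print(o['ee_pos'],o['contact_force'],o['opening'],np.abs(o['joint_vel']).max())
pos,Rt=tgt(150.);print(pos);plan(pos,Rt,1,o)
E
```

```text
[604.33487038 -50.23891304 184.08314312] [ 0.18011088 -0.505331   -6.11200164] 0.4465475494594903 0.04198653950045413
[608.31294666 -50.55520978 150.        ]
travel [0.0341, -0.0006, 0.0039] rot [0.0036, -0.0001, 0.0016] dist 0.034 deg 0.2
T [[0.0341, -0.0006, 0.0039]]
W [[0.004, -0.0, 0.002]]
```

arm_command --travel '[[0.006,-0.0006,0.004],[0.014,-0.0006,0.0039],[0.024,-0.0006,0.0039],[0.034,-0.0006,0.0039],[0.034,-0.0006,0.0039],[0.034,-0.0006,0.0039],[0.034,-0.0006,0.0039]]' --rot '[[0.004,0,0.002],[0.004,0,0.002],[0.004,0,0.002],[0.004,0,0.002],[0.004,0,0.002],[0.004,0,0.002],[0.004,0,0.002]]' --fingers '[0.3,0.3,0.3,0.3,0.3,0.3,0.3]'

```text
time_s: 16.48
ee_pos: [608.9, -51.6, 150.3]
orientation: [0.707, -0.023, 0.706, 0.024]
contact_force: [-0.2, 0.3, -6.1]
opening: 0.451
```

```bash
python3 - <<'E'
from seat import *
from look import look
o,pic,d=look("10");print(o['ee_pos'],o['contact_force'],np.abs(o['joint_vel']).max())
c=pic[200:360,160:480];cv2.imwrite("pics/w10c.png",cv2.resize(c,None,fx=2.5,fy=2.5,interpolation=cv2.INTER_CUBIC))
pos,Rt=tgt(150.);plan(pos,Rt,1,o)
# pin tip predicted pixels
M=Rt.as_matrix();ce=np.array([607.7,-51.1,106]);print([proj("wrist",ce+s*50*M[:,1],o).round(1) for s in(1,-1)])
R0=Rq(o['orientation']);print("hole pred",[proj("wrist",o['ee_pos']+R0.apply([18.8,-.5+s*50,-.65]),o).round(1) for s in(1,-1)])
E
```

```text
[608.87724503 -51.63617664 150.29481698] [-0.21703064  0.33420496 -6.05181839] 0.011497048947965435
travel [0.0003, 0.0011, -0.0005] rot [-0.0041, 0.0008, -0.0017] dist 0.001 deg 0.3
T [[0.0003, 0.0011, -0.0005]]
W [[-0.004, 0.001, -0.002]]
[array([418.2, 272.7]), array([227.7, 273.3])]
hole pred [array([429.4, 292.6]), array([212.6, 292.4])]
```

View pics/w10c.png

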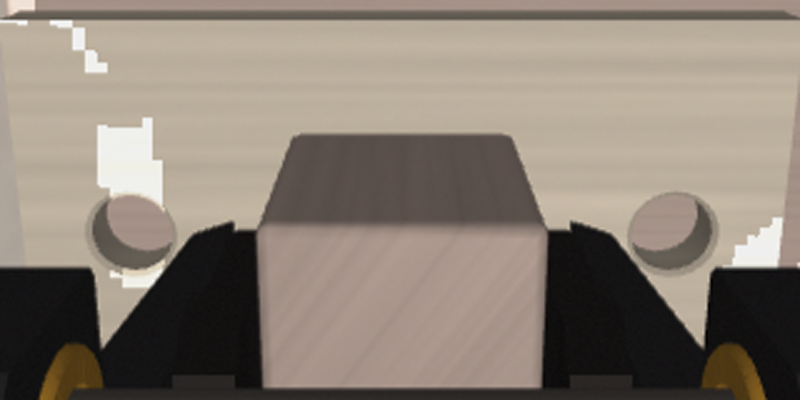

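arm_command --travel '[[0.002,0.0009,-0.0005],[0.006,0.0009,-0.0005],[0.01,0.0009,-0.0005],[0.012,0.0009,-0.0005],[0.012,0.0009,-0.0005],[0.012,0.0009,-0.0005]]' --rot '[[-0.004,0,-0.002],[-0.004,0,-0.002],[-0.004,0,-0.002],[-0.004,0,-0.002],[-0.004,0,-0.002],[-0.004,0,-0.002]]' --fingers '[0.3,0.3,0.3,0.3,0.3,0.3]'

```text
time_s: 17.03
ee_pos: [608.2, -50.8, 138.1]
orientation: [0.707, -0.025, 0.707, 0.025]
contact_force: [0.6, 0.2, -6.3]
opening: 0.45
```

```bash
python3 - <<'E'
from seat import *
from look import look
o,pic,d=look("11");print(o['ee_pos'],o['contact_force'],np.abs(o['joint_vel']).max())
c=pic[200:360,160:480];cv2.imwrite("pics/w11c.png",cv2.resize(c,None,fx=2.5,fy=2.5,interpolation=cv2.INTER_CUBIC))
pos,Rt=tgt(138.);plan(pos,Rt,1,o)
M=Rt.as_matrix();ce=np.array([607.7,-51.1,106]);print([((proj("wrist",ce+s*50*M[:,1],o)-[160,200])*2.5).round(1) for s in(1,-1)])
E
```

```text
[608.18302353 -50.83701771 138.09996409] [ 0.59427488  0.18622158 -6.30582617] 0.007201917926571455
travel [0.0001, 0.0003, 0.0001] rot [0.0, 0.0004, 0.0009] dist 0.0 deg 0.1
T [[0.0001, 0.0003, 0.0001]]
W [[0.0, 0.0, 0.001]]
[array([656.7, 206.6]), array([151.4, 205.9])]
```

View pics/w11c.png

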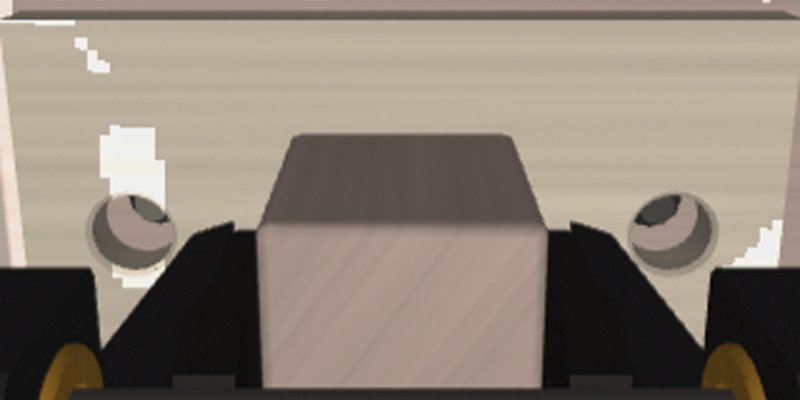

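arm_command --travel '[[0.003,0.0002,0],[0.006,0.0002,0],[0.009,0.0002,0],[0.012,0.0002,0],[0.015,0.0002,0],[0.018,0.0002,0],[0.02,0.0002,0],[0.02,0.0002,0]]' --rot '[[0,0,0],[0,0,0],[0,0,0],[0,0,0],[0,0,0],[0,0,0],[0,0,0],[0,0,0]]' --fingers '[0.3,0.3,0.3,0.3,0.3,0.3,0.3,0.3]'

```text
time_s: 17.75
ee_pos: [608.0, -50.8, 117.7]
orientation: [0.707, -0.025, 0.707, 0.025]
contact_force: [-0.4, -0.3, -6.5]
opening: 0.452
```

```bash
python3 - <<'E'
from seat import *
from look import look
o,pic,d=look("12");print(o['ee_pos'],o['contact_force'],o['moment'])
c=pic[200:360,160:480];cv2.imwrite("pics/w12c.png",cv2.resize(c,None,fx=2.5,fy=2.5,interpolation=cv2.INTER_CUBIC))
pos,Rt=tgt(118.);plan(pos,Rt,1,o)
E
```

```text
[607.99928858 -50.7996492  117.70041063] [-0.41828102 -0.31107144 -6.49437299] [ 0.02384701 -0.0754895  -0.01260759]
travel [-0.0003, 0.0002, 0.0003] rot [-0.0001, -0.0002, 0.0011] dist 0.0 deg 0.1
T [[-0.0003, 0.0002, 0.0003]]
W [[-0.0, -0.0, 0.001]]
```

View pics/w12c.png

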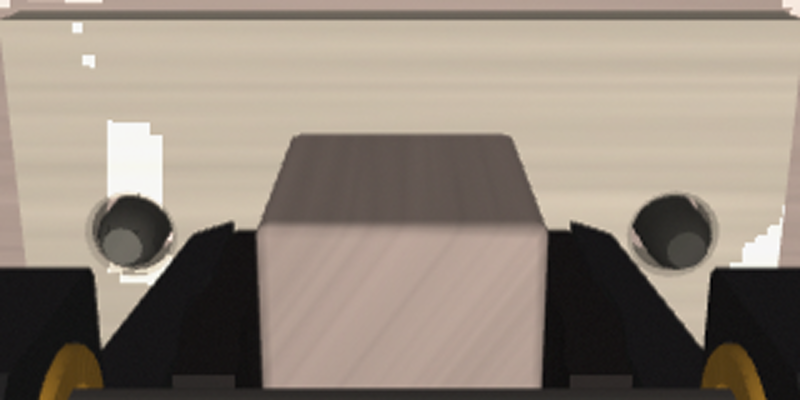

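Both pins are through both holes with no contact force. I lower the remaining ~5 mm slowly.

arm_command --travel '[[0.001,0,0],[0.002,0,0],[0.003,0,0],[0.004,0,0],[0.0045,0,0],[0.0045,0,0]]' --rot '[[0,0,0],[0,0,0],[0,0,0],[0,0,0],[0,0,0],[0,0,0]]' --fingers '[0.3,0.3,0.3,0.3,0.3,0.3]'

```text
time_s: 18.3
ee_pos: [608.2, -50.6, 113.7]
orientation: [0.707, -0.025, 0.706, 0.025]
contact_force: [0.6, 0.4, -6.5]
opening: 0.452
```

```bash
python3 - <<'E'
from seat import *
o=get_obs();print(o['ee_pos'],o['contact_force'],o['moment'])
E
```

```text
[608.23269927 -50.63739401 113.70370732] [ 0.60752975  0.38274802 -6.45357415] [ 0.07418944 -0.13526637 -0.00448145]
```

arm_command --travel '[[0.0005,0,0],[0.001,0,0],[0.001,0,0]]' --rot '[[0,0,0],[0,0,0],[0,0,0]]' --fingers '[0.3,0.3,0.3]'

```text
time_s: 18.55
ee_pos: [608.4, -50.6, 113.0]
orientation: [0.707, -0.025, 0.706, 0.025]
contact_force: [0.2, 0.8, -6.0]
opening: 0.453
```

arm_command --travel '[[0.0004,0,0],[0.0008,0,0],[0.0008,0,0]]' --rot '[[0,0,0],[0,0,0],[0,0,0]]' --fingers '[0.3,0.3,0.3]'

```text
time_s: 18.8
ee_pos: [608.4, -50.6, 112.8]
orientation: [0.707, -0.025, 0.706, 0.025]
contact_force: [-2.6, -1.2, 1.9]
opening: 0.451
```

arm_command --travel '[[0.0005,0,0],[0.0005,0,0],[0.0005,0,0]]' --rot '[[0,0,0],[0,0,0],[0,0,0]]' --fingers '[0.3,0.3,0.3]'

```text
time_s: 19.05
ee_pos: [608.4, -50.6, 112.8]
orientation: [0.707, -0.025, 0.706, 0.025]
contact_force: [-4.0, -2.9, 5.6]
opening: 0.452
```

```bash
python3 - <<'E'
from seat import *
from look import look
o,pic,d=look("13");print(o['ee_pos'],o['contact_force'],o['moment']);W=cloud("wrist",d,o)
print("plate z rows",[np.nanmedian(W[a:b,c:e,2]).round(1) for a,b,c,e in [(212,218,180,260),(212,218,380,460),(230,250,180,240),(230,250,400,460)]])
E
```

```text
[608.38925703 -50.62075449 112.81392543] [-4.03110407 -2.90917414  5.57873073] [-0.16141932  0.59134414 -0.01007376]
plate z rows [np.float64(94.2), np.float64(94.2), np.float64(94.1), np.float64(94.1)]
```

View pics/w13.png

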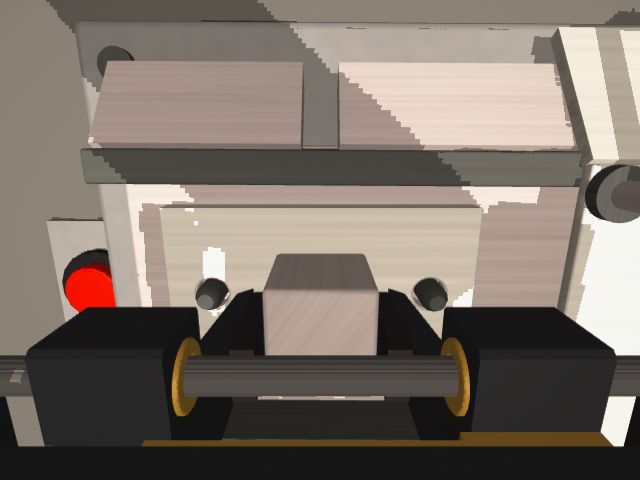

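arm_command --travel '[[-0.001,0,0],[-0.001,0,0],[-0.001,0,0],[-0.001,0,0],[-0.008,0,0],[-0.02,0,0],[-0.045,0,0],[-0.075,0,0],[-0.11,0,0],[-0.14,0,0]]' --rot '[[0,0,0],[0,0,0],[0,0,0],[0,0,0],[0,0,0],[0,0,0],[0,0,0],[0,0,0],[0,0,0],[0,0,0]]' --fingers '[0.5,0.6,0.65,0.65,0.65,0.65,0.65,0.65,0.65,0.65]'

```text
time_s: 19.93
ee_pos: [608.3, -49.7, 254.8]
orientation: [0.708, -0.025, 0.706, 0.025]
contact_force: [0.3, 0.4, 0.7]
opening: 0.65
```

arm_command --travel '[[-0.02,-0.01,0],[-0.03,-0.03,0],[-0.03,-0.06,0],[-0.03,-0.06,0]]' --rot '[[0,0,0],[0,0,0],[0,0,0],[0,0,0]]' --fingers '[0.65,0.65,0.65,0.65]'

```text
time_s: 20.27
ee_pos: [613.4, -116.7, 283.0]
orientation: [0.708, -0.024, 0.706, 0.02]
contact_force: [-0.2, -0.5, -1.5]
opening: 0.651
```

```bash
python3 - <<'E'
from seat import *
from look import look
o,pic,d=look("14");print(o['time_s'],o['ee_pos'],o['contact_force'],o['opening']);W=cloud("wrist",d,o)
np.save("W14.npy",W)
p,d=read_camera("scene");cv2.imwrite("pics/s14.png",p)
cv2.imwrite("pics/s14c.png",cv2.resize(p[195:355,200:420],None,fx=3,fy=3,interpolation=cv2.INTER_CUBIC))
E
```

```text
20.2667 [ 613.4079016  -116.72929622  282.9521055 ] [-0.24995937 -0.52038256 -1.50972998] 0.6507632305822947
```

View pics/w14.png

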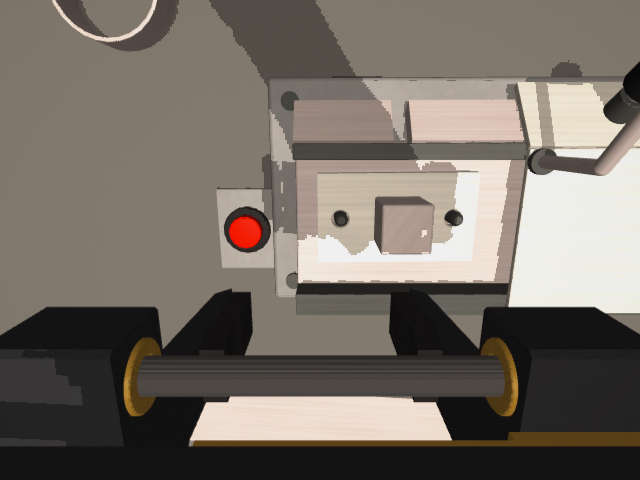

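View pics/s14c.png

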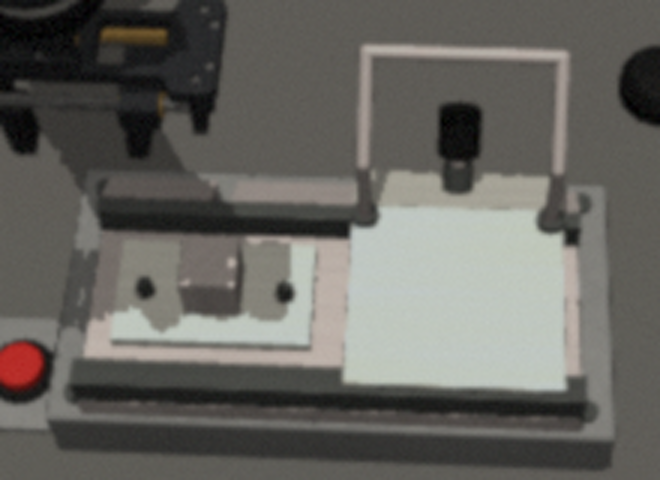

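View pics/s14.png

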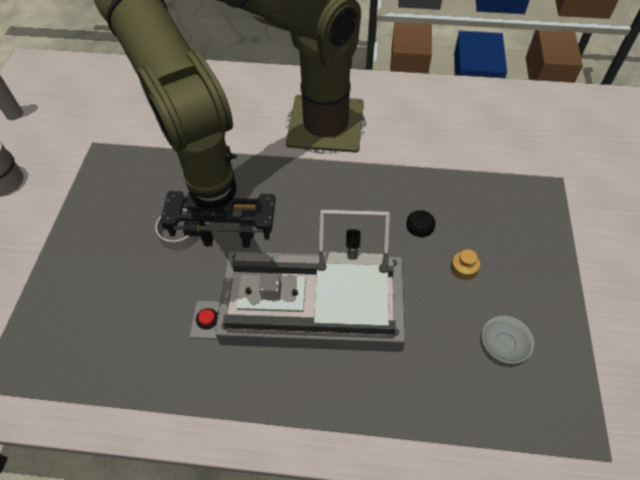

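The plate is flat on both pins, the cover is fully open, and the knob stands at the same height above its collar as when it was closed. The bystanders and button look unmoved. I hand it in.

```bash
python3 - <<'E'
from h import *
W=np.load("W14.npy");print("plate z",[np.nanmedian(W[a:b,c:e,2]).round(1) for a,b,c,e in [(180,190,325,370),(180,190,440,470),(248,258,325,370),(248,258,440,468)]])
print(np.abs(get_obs()['joint_vel']).max()); print(close_job())
E
```

```text
plate z [np.float64(94.1), np.float64(94.1), np.float64(94.1), np.float64(94.2)]
0.032311526321525584
the job is handed in; nothing more can be done
None
```

The guard is open and locked, and the pusher plate lies flush on the platen over both locating pins. I handed the job in at about 20.3 s; no verdict is reported.

**Cover:** I gripped the knob with the tool leaning 30° instead of the knob's 35°, because joint 4 was near its limit at 35°. I pulled the plunger about 13.5 mm and slid the cover to its end stop, at about 172 mm. I then backed off to about 170.7 mm and let the plunger in. It went fully back to its starting depth, and the knob stands at the same height above its collar as before. I did not tug the cover to test the lock.

**Pusher plate:** I picked it up by the block and saw both pins through both holes before the last 5 mm. I then lowered it slowly until it touched with about 8–12 N of force and released it. Its top measured 94.1–94.2 mm at all four spots, against a platen height of about 84 mm plus its 10 mm thickness, so it is flat and flush.

**Other items:** In the last pictures the button is unpressed. The cap, weight and dish are where they were; the ring was partly hidden in those views, but the arm never went near it.

**Disagreements:** The button came out about 6 px (roughly 14 mm) from where its stated position put it in my first fit of the ejector. The top and wrist cameras put the pin midpoint about 2 mm apart, and I used the wrist camera for both the plate and the pins.

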